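# Seat a plug-in board in a card frame with its levers

## Robot

A 6-joint arm with a two-finger parallel gripper is mounted at the origin on the work surface. World frame = base frame: x ahead of the robot, y to its left, z up, the work surface at z = 0. Lengths are in m, angles in rad, forces in N, time in s.
With the tool pointing down it reaches from about 0.3 to 0.775 m from the base axis. Payload 14.6 kg.
Tool frame: the origin (TCP) lies between the finger pads; the fingertips stand 8 mm ahead of it and the grasp point (between the pads) lies 11 mm behind it; x points along the fingers, y is the direction in which the jaws open and shut, and the axes are right-handed (so a half turn about x gives the same grasp; the last joint's range is limited). The gripper opens to 94 mm and grips with 3 to 60 N. Pads are 16 mm wide; open, the fingers measure 119 mm over their backs; the gripper's body (75 mm by 177 mm) begins 78 mm behind the grasp point.
Start: joints at [-1.411, 0.3, 1.521, -0, 1.321, -0.067], TCP at [0.124, -0.536, 0.213] pointing down, gripper open.
Joint ranges: [-3.03, 3.03], [-0.79, 2.21], [0.23, 2.52], [-1.04, 4.18], [0, 3.07], [-2.55, 2.55]. Speed limits (rad/s): [2.22, 2.22, 2.57, 3.14, 3.14, 3.14].

## Interface

Orientations are given as [roll, pitch, yaw] about the fixed x, y, z axes, in that order (R = Rz(yaw) Ry(pitch) Rx(roll)).
In Python, from station import ctrl gives the robot as it stands.
- The arm moves only by the shell command python3 -m creep 'ROWS' [FORCE]. ROWS is a JSON object of lists of equal length, an entry for each row: "hand": the closure, from -1 (fully open) to 1 (shut); "slide": the shift along the tool's x, y, z in m, a list of three; "spin": the turn about the tool's x in degrees. A call has 1 to 12 rows; each row is the pose to reach, as a shift and turn from the pose commanded when the call began, along the tool's axes at that moment; what a row does not reach only later rows make up. A row lasts 1/12 s, in which the tool goes at most 41.7 mm and 7.16 degrees, less where a joint would pass 70% of its speed; a pose out of reach is approached as far as the arm can. A call with a gripper value outside its range is refused whole. The fingers move at their own pace and stop on an object; FORCE is the grip in N (left out, the last holds). Time passes only in rows, so rows that repeat a pose let the fingers close. It gives the time, the measured TCP pose, the force and the opening at its end, in the units of the state.
- ctrl.get_obs(): the state, without advancing time (a new reading comes with each control period).
- ctrl.camera(name): name is "side" or "top" or "wrist"; returns the picture (480x640x3 uint8, red, green, blue); there is no depth.
- ctrl.calibration(name): a dict with "K" (3x3 intrinsics, pixels), "R" (3x3) and "t" (3): a world point X has camera coordinates R X + t. Camera axes: x right, y down, z forward; pixel columns grow to the right and rows downward; lengths in m; the calibration is good to about 2 mm. A picture is of the moment at which its call begins: read the wrist's pose just before it. calibration takes no time and is no camera call; for the wrist camera it gives the pose at the moment of the call.
- ctrl.hand_in(): hands the job in, once; it reports no verdict.
The state is a dict: "time_s": time; "qpos": joint angles; "joint_vel": joint speeds; "tau": joint torques, N m; "ee_pos": TCP position; "eef_rot": TCP orientation; "force": force on the tool from outside, world axes, zero at the start; "moment": the same for the moment, N m; "grip_width": finger opening in m.
Only numpy, scipy, OpenCV 4.12 (cv2) and the standard library are available. Lean on these libraries where they do the work, as an engineer would, in place of code of your own. Each camera call takes 0.05 s, during which the arm holds its last target.

## Task

Take the plug-in board out of the black rack, set it into the open slot of the card frame with both levers still out, and then swing the two levers inward with your fingers until the board is seated fully home and both levers are all the way in. The levers are nylon: feel for the stop, do not push or squeeze one with more than 20 N, check that the first has not crept out again, and leave the bottle, the jar and the screwdriver behind where they are.

Things in the scene. Friction and masses are not known exactly. Their poses are not given: they have to be found in the camera images.
- board_grip (a point): Centre of the bow handle (bar 64 mm long in y, 10 thick in x, 12 high) of the board to be fitted; the bar's underside is 17 mm clear above the panel. Board axes, for all its points: y along the panel, x across its 22 mm width, z up. Board mass 0.28 to 0.45 kg. Grip the bar firmly (30 N or more) across x from above; the mass hangs 50 mm below it. It starts upright in the rack's middle slot
- board_panel (a point): Centre of the underside of that board's aluminium front panel (22 x 106 x 3 mm), 26 mm below the handle's centre. Under it hang the circuit board with 6 mm thick metal edges (outer faces at y = +-50 mm, 6 to 86 mm down) and a tapered plug (10 mm thick, 5 at its foot, lowest point 94 mm down). Fully home, this point lies on slot
- lever_left (a joint): Black nylon lever at the board's +y end: 0 = fully in (at its stop), 1.1 = fully out; starts at 1.02 or more. Stiff pivot, no latch: until the board is home, drawing in one lever rocks the board and can push the other part-way out again, so go back to it. Push at the grip: 1 N when free, up to 12 N while it draws the plug in, more if forced while the board is cocked; it cracks above 20 N
- lever_right (a joint): The same lever at the board's -y end, same values and behaviour
- lever_left_pivot (a point): Left lever's pin, fixed in the board at y = +60 mm, 1 mm below the panel's underside; the lever swings about the board's x. Its grip bar (14 mm wide in x, 7 thick) runs from 5 to 48 mm from the pin; at 0 it leans 0.3 rad inward (to the board's middle) from upright, at 1.1 it leans 0.8 rad outward. Two short prongs (claw, heel) reach 18 mm outward from the pin
- lever_right_pivot (a point): Right lever's pin, the mirror image, at y = -60 mm of the board
- lever_left_tip (a point): Free end of the left lever's grip bar, on its middle line 48 mm from the pin; moves with the lever
- lever_right_tip (a point): Free end of the right lever's grip bar, on its middle line 48 mm from its pin
- slot (a point): Middle of the only open slot of the card frame, level with its top rails, 120 mm above the desk; y along the slot, x across, z up. Guides under it take the board's edges: flared grooves, about 1.2 mm play each way in x, 1.7 in y. Lowered with levers out, the board rests about 8 mm above home on its socket's contact springs and the levers' heels; the levers draw it in the rest of the way
- frame: Grey metal card frame, 170 (x) x 176 (y) x 120 mm; origin under its centre on the desk. The open slot lies 12.7 mm to the -x side of the middle. Beside it: flat blank panels (3 mm high, 25 mm off); 51 mm to either side, and further at +x, seated boards whose levers stand 46 mm above the rails. The claws hook under lips on the end rails, 67 to 84 mm from the middle in y
- rack: Black slotted board rack, 130 (x) x 140 (y) mm, walls 70 mm high; origin under its centre on the desk. The board stands in its middle slot (8 mm wide), panel 102 mm and lowest point 8 mm above the desk; two bare green boards, 92 mm high, stand 37 mm to either side in x
- tumbler: steel drinking bottle with a dark cap, 68 mm across, 170 mm high; origin under its centre
- jar: small clear screw-top jar, 48 mm across, 55 mm high; origin under its centre
- screwdriver: screwdriver lying on the desk, 170 mm long
Things that resemble listed ones, but are neither listed nor needed, are in the scene too. Leave any blue or purple look-alike of the part that bears board_grip alone.

How it is judged:
By the outcome, as a careful person would: the job done as asked, in the order asked, and still so for the second after the job is handed in, with the robot touching nothing.
It also fails if it takes over 72 s, if anything falls off the work surface, if the arm or the gripper's body presses on something with over 40 N, if the wrist force passes 120 N, or if a joint passes its speed limit or range.

## Working session

There is one attempt and no reset: what is moved stays moved. The work goes in short steps, Python scripts to look and compute and a shell command to move; the robot and the scene stay as the last step left them, time stands still between calls to the robot, and variables do not carry over. Pictures are saved under pics/ and viewed, and the job is handed in when it is done.

```bash
ls; mkdir -p pics; python3 - <<'E'
from station import ctrl
import cv2,numpy as np
np.set_printoptions(precision=4,suppress=True)
o=ctrl.get_obs();print(o)
for n in ("side","top","wrist"):
    c=ctrl.calibration(n);print(n,c['K'],c['R'],c['t'])
    cv2.imwrite(f"pics/{n}0.png",ctrl.camera(n)[:,:,::-1])
E
```

```text
pics
{'time_s': 0.0, 'qpos': array([-1.4106,  0.3004,  1.5216,  0.    ,  1.3207, -0.0666]), 'joint_vel': array([-0.0006,  0.0007, -0.001 , -0.0008, -0.0004,  0.0002]), 'tau': array([  0.0012, -53.1802, -35.2736,   0.0709,   0.0244,  -0.0001]), 'ee_pos': array([ 0.1236, -0.5356,  0.2129]), 'eef_rot': array([-1.6434,  1.5696,  1.725 ]), 'force': array([0.3923, 1.0009, 0.0235]), 'moment': array([ 0.0664,  0.0088, -0.0136]), 'grip_width': 0.0941725203836929}
side [[458.8117   0.     322.6316]
 [  0.     458.8117 235.6866]
 [  0.       0.       1.    ]] [[ 0.9878 -0.1549 -0.0176]
 [-0.1305 -0.7597 -0.6371]
 [ 0.0853  0.6316 -0.7706]] [-0.544   0.0987  0.9088]
top [[623.073    0.     319.4463]
 [  0.     623.073  244.705 ]
 [  0.       0.       1.    ]] [[ 0.0031 -1.      0.0006]
 [-0.996  -0.0031 -0.0896]
 [ 0.0896 -0.0003 -0.996 ]] [-0.0612  0.5345  1.3151]
wrist [[363.6641   0.     318.5923]
 [  0.     363.6641 236.3747]
 [  0.       0.       1.    ]] [[ 0.2245 -0.9745 -0.0006]
 [-0.9358 -0.2157  0.2788]
 [-0.2718 -0.0621 -0.9603]] [-0.5497 -0.0277  0.3912]
```

View pics/side0.png

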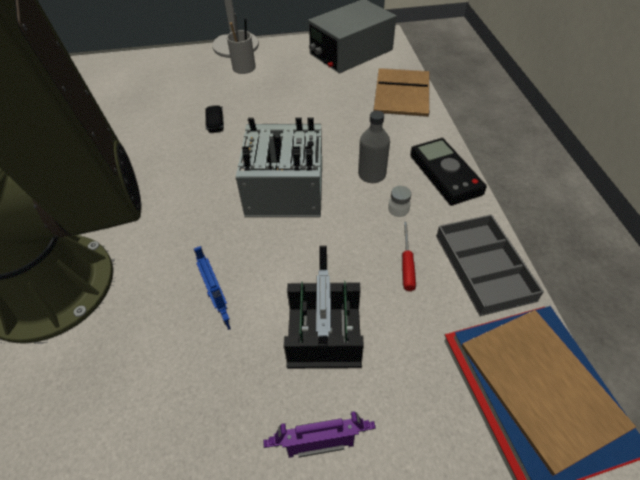

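View pics/top0.png

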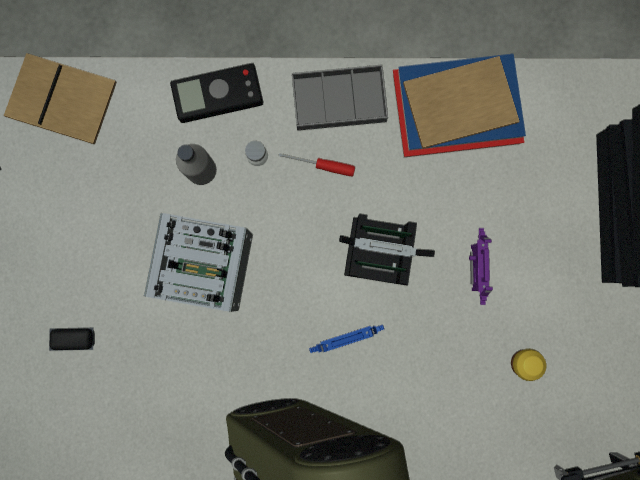

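View pics/wrist0.png

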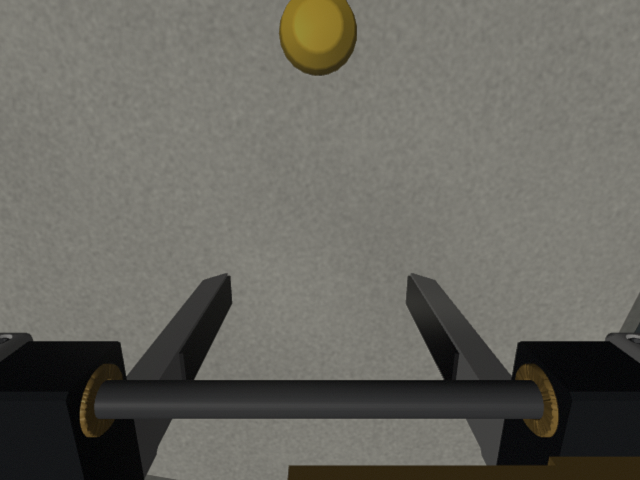

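The side view shows the frame around (280,170), the rack at (325,325), and the blue and purple look-alikes. In the top view the rack is at (383,247) and the frame at (200,262). I'll enlarge these two.

```bash
python3 - <<'E'
import cv2
t=cv2.imread('pics/top0.png')
a=cv2.resize(t[200:300,330:440],None,fx=5,fy=5,interpolation=cv2.INTER_CUBIC)
b=cv2.resize(t[205:320,140:260],None,fx=5,fy=5,interpolation=cv2.INTER_CUBIC)
cv2.imwrite('pics/rz.png',a);cv2.imwrite('pics/fz.png',b)
s=cv2.imread('pics/side0.png')
cv2.imwrite('pics/rs.png',cv2.resize(s[240:375,275:375],None,fx=4.4,fy=4.4,interpolation=cv2.INTER_CUBIC))
E
```

```text
(no output)
```

View pics/rz.png

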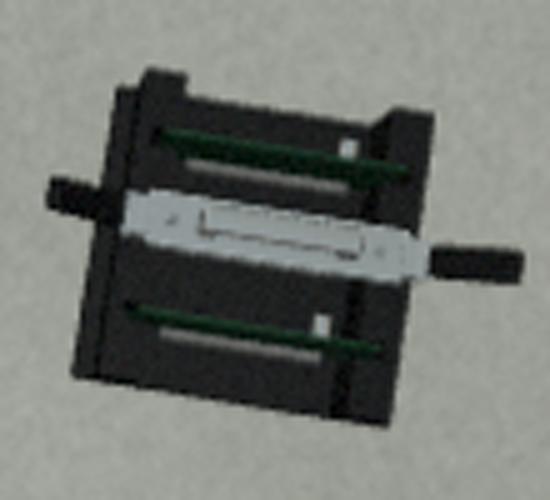

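View pics/fz.png

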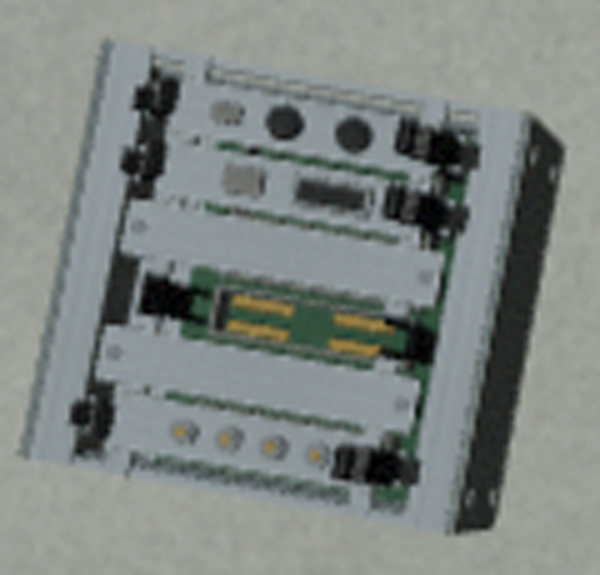

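View pics/rs.png

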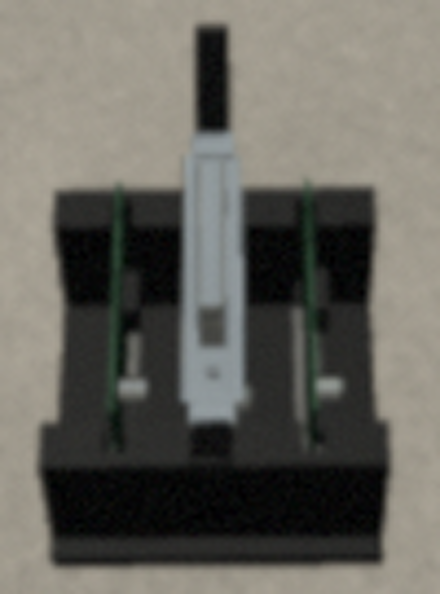

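```bash
cat > h.py <<'E'
import numpy as np,cv2
from station import ctrl
from scipy.spatial.transform import Rotation as Ro
np.set_printoptions(precision=4,suppress=True)
def w(cal,px,z):
    K,R,t=[np.array(cal[k]) for k in 'KRt']
    px=np.atleast_2d(px).astype(float)
    d=(R.T@np.linalg.inv(K)@np.c_[px,np.ones(len(px))].T).T
    c=-R.T@t
    return c+d*((z-c[2])/d[:,2])[:,None]
def proj(cal,X):
    K,R,t=[np.array(cal[k]) for k in 'KRt']
    p=(R@np.atleast_2d(X).T).T+t; p=p@K.T
    return p[:,:2]/p[:,2:]
def tool(o): return Ro.from_euler('xyz',o['eef_rot']).as_matrix()
def go(target):
    o=ctrl.get_obs();R=tool(o)
    return R.T@(np.array(target)-o['ee_pos'])
E
python3 - <<'E'
from h import *
c=ctrl.calibration('top')
f=np.array([[107,40],[530,112],[22,457],[455,532]])/5+[140,205]
F=w(c,f,.12);print('frame',F,F.mean(0))
for a,b in((0,1),(2,3),(0,2),(1,3)):
    d=F[b]-F[a];print(np.hypot(*d[:2]),np.degrees(np.arctan2(d[1],d[0])))
hb=np.array([[203,210],[365,250],[283,226]])/5+[330,200]
print('handle',w(c,hb,.134))
p=np.array([[122,215],[432,262]])/5+[330,200]
P=w(c,p,.105);print('panel',P,P.mean(0),P[1]-P[0])
r=np.array([[150,70],[430,112],[75,375],[390,425]])/5+[330,200]
print(w(c,r,.07),w(c,r,.07).mean(0))
print(tool(ctrl.get_obs()))
E
```

```text
frame [[0.5889 0.2573 0.12  ]
 [0.5604 0.0875 0.12  ]
 [0.4223 0.2867 0.12  ]
 [0.3933 0.1148 0.12  ]] [0.4912 0.1866 0.12  ]
0.17223563384909804 -99.52621000985316
0.17428961089466502 -99.57860083890101
0.1691627793160814 170.0078662160311
0.16931791392595394 170.70332301666252
handle [[ 0.5305 -0.1604  0.134 ]
 [ 0.5149 -0.2242  0.134 ]
 [ 0.5243 -0.1919  0.134 ]]
panel [[ 0.5311 -0.1301  0.105 ]
 [ 0.5125 -0.2551  0.105 ]] [ 0.5218 -0.1926  0.105 ] [-0.0186 -0.125   0.    ]
[[ 0.5951 -0.1438  0.07  ]
 [ 0.5778 -0.2604  0.07  ]
 [ 0.4679 -0.1125  0.07  ]
 [ 0.4477 -0.2425  0.07  ]] [ 0.5221 -0.1898  0.07  ]
[[-0.0001  0.2249 -0.9744]
 [ 0.0009 -0.9744 -0.2249]
 [-1.     -0.0009 -0.0001]]
```

```bash
python3 - <<'E'
from h import *
o=ctrl.get_obs();R=tool(o);c=ctrl.calibration('wrist');Rc=np.array(c['R']);C=-Rc.T@np.array(c['t'])
off=R.T@(C-o['ee_pos']);Rrel=Rc@R;print('cam off tool',off)
yw=np.radians(-9.6);x=np.array([0,0,-1.]);y=np.array([np.cos(yw),np.sin(yw),0]);T=np.c_[x,y,np.cross(x,y)]
bx=y;by=np.array([-np.sin(yw),np.cos(yw),0])
for s in (-.06,-.1,-.14):
  for z in (.25,.3):
    p=np.array([.5225,-.192,0])+by*s+[0,0,z]
    Rn=Rrel@T.T;Cn=p+T@off;cal=dict(K=c['K'],R=Rn,t=-Rn@Cn)
    B=np.array([.5225,-.192,0])
    print(s,z,p,R.T@(p-o['ee_pos']),proj(cal,[B+[0,0,.128],B+by*.09+[0,0,.13],B-by*.09+[0,0,.13]]).round())
E
```

```text
cam off tool [-0.1701  0.     -0.0823]
-0.06 0.25 [ 0.5125 -0.2512  0.25  ] [-0.0367 -0.1899 -0.4429] [[318. 160.]
 [318.  32.]
 [318. 268.]]
-0.06 0.3 [ 0.5125 -0.2512  0.3   ] [-0.0867 -0.1899 -0.4429] [[318. 156.]
 [318.  47.]
 [318. 250.]]
-0.1 0.25 [ 0.5058 -0.2906  0.25  ] [-0.0368 -0.1529 -0.4275] [[318. 106.]
 [318. -33.]
 [318. 222.]]
-0.1 0.3 [ 0.5058 -0.2906  0.3   ] [-0.0868 -0.153  -0.4275] [[318. 110.]
 [318.  -7.]
 [318. 210.]]
-0.14 0.25 [ 0.4992 -0.33    0.25  ] [-0.0368 -0.116  -0.4121] [[ 318.   48.]
 [ 318. -105.]
 [ 318.  173.]]
-0.14 0.3 [ 0.4992 -0.33    0.3   ] [-0.0868 -0.116  -0.4121] [[318.  61.]
 [318. -65.]
 [318. 167.]]
```

```bash
python3 -m creep '{"hand":[-0.5,-0.5,-0.5,-0.5,-0.5,-0.5,-0.5,-0.5,-0.5,-0.5,-0.5,-0.5],"slide":[[-0.037,-0.016,-0.037],[-0.037,-0.032,-0.074],[-0.037,-0.048,-0.111],[-0.037,-0.064,-0.148],[-0.037,-0.08,-0.185],[-0.037,-0.096,-0.222],[-0.037,-0.112,-0.259],[-0.037,-0.128,-0.296],[-0.037,-0.144,-0.333],[-0.037,-0.16,-0.37],[-0.037,-0.176,-0.407],[-0.037,-0.19,-0.443]],"spin":[-6,-12,-18,-24,-30,-36,-42,-48,-54,-60,-66,-67.4]}'
python3 -m creep '{"hand":[-0.5,-0.5,-0.5],"slide":[[0,0,0],[0,0,0],[0,0,0]],"spin":[0,0,0]}'
python3 - <<'E'
from h import *
o=ctrl.get_obs();print(o['ee_pos'],o['force'],tool(o)[:,1]);c=ctrl.calibration('wrist')
cv2.imwrite('pics/w1.png',ctrl.camera('wrist')[:,:,::-1]);np.savez('w1.npz',**c)
E
```

```text
time_s: 1.15
ee_pos: [0.514, -0.2493, 0.2504]
eef_rot: [-1.94, 1.571, 2.612]
force: [-0.9, -1.6, 0.3]
grip_width: 0.0705
time_s: 1.4
ee_pos: [0.5122, -0.2513, 0.2501]
eef_rot: [-1.649, 1.57, 2.896]
force: [0.1, -0.1, 0.6]
grip_width: 0.0708
[ 0.5122 -0.2513  0.2501] [ 0.0617 -0.0753  0.5532] [ 0.986  -0.167  -0.0008]
```

View pics/w1.png

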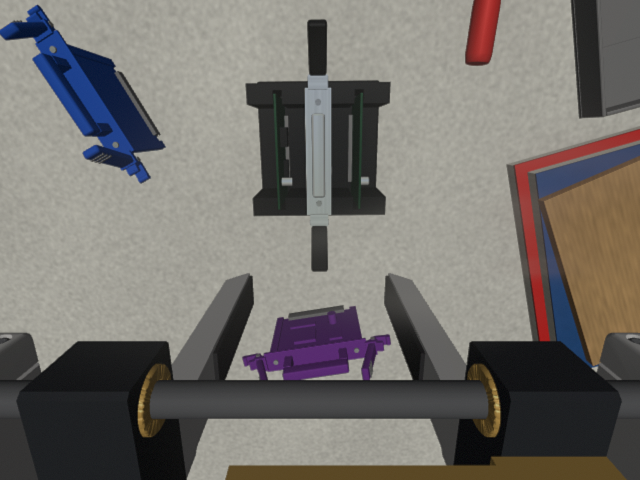

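Board upright in the rack, almost vertical in the picture: handle bar about (313..325, 113..196), levers at (317,45) and (320,250). Zoom to measure.

```bash
python3 - <<'E'
import cv2
t=cv2.imread('pics/w1.png')
cv2.imwrite('pics/w1z.png',cv2.resize(t[10:280,240:400],None,fx=2.2*1.0,fy=2.2,interpolation=cv2.INTER_CUBIC))
cv2.imwrite('pics/w1y.png',cv2.resize(t[70:230,290:350],None,fx=3.7,fy=3.7,interpolation=cv2.INTER_CUBIC)) 
E
```

```text
(no output)
```

View pics/w1y.png

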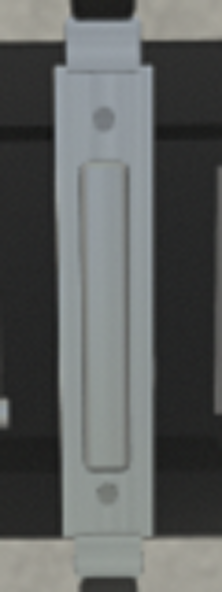

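```bash
python3 - <<'E'
from h import *
c=np.load('w1.npz')
for n,q,z in (('bar',[[80,161],[127,161],[85,468],[129,468]],.134),('panel',[[55,66],[152,66],[64,536],[153,533]],.105)):
    P=w(c,np.array(q)/3.7+[290,70],z);m=P.mean(0)
    d=P[0]+P[1]-P[2]-P[3];print(n,m,np.hypot(*d[:2])/2,np.degrees(np.arctan2(-d[0],d[1])),np.linalg.norm(P[1]-P[0]))
print(go([m[0],m[1],.128-.009]))
print(np.degrees(np.arctan2(*tool(ctrl.get_obs())[[1,0],1])))
E
```

```text
bar [ 0.5233 -0.1895  0.134 ] 0.06251049643525414 -8.975662871621546 0.009480071350212144
panel [ 0.5235 -0.1897  0.105 ] 0.10458688535965867 -9.009433415079842 0.021150797035867547
[ 0.1313  0.0011 -0.0631]
-9.670601070229468
```

```bash
python3 -m creep '{"hand":[0.1,0.1,0.1,0.1,0.1,0.1,0.1,0.1],"slide":[[0.02,0.001,-0.03],[0.03,0.001,-0.063],[0.05,0.001,-0.063],[0.075,0.001,-0.063],[0.1,0.001,-0.063],[0.12,0.001,-0.063],[0.132,0.001,-0.063],[0.132,0.001,-0.063]],"spin":[-0.6,-0.6,-0.6,-0.6,-0.6,-0.6,-0.6,-0.6]}'
python3 - <<'E'
from h import *
o=ctrl.get_obs();print(o['ee_pos'],o['force'])
cv2.imwrite('pics/w2.png',ctrl.camera('wrist')[:,:,::-1])
cv2.imwrite('pics/s2.png',ctrl.camera('side')[:,:,::-1])
E
```

```text
time_s: 2.12
ee_pos: [0.5226, -0.1897, 0.1164]
eef_rot: [-1.812, 1.567, 2.742]
force: [0.8, 0.8, -0.3]
grip_width: 0.0423
[ 0.5226 -0.1897  0.1164] [ 0.8371  0.7815 -0.2787]
```

View pics/w2.png

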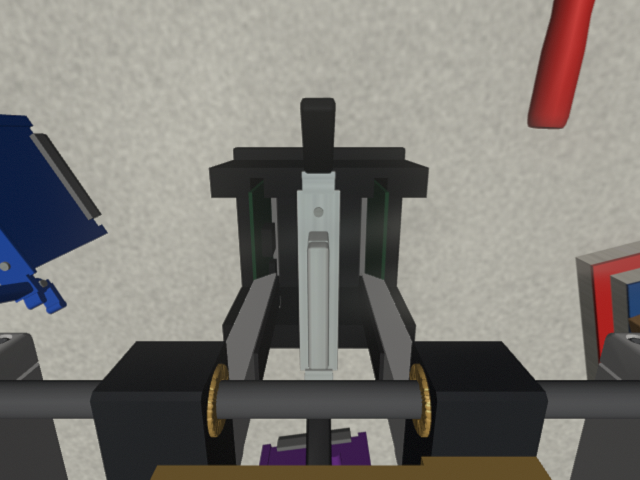

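View pics/s2.png

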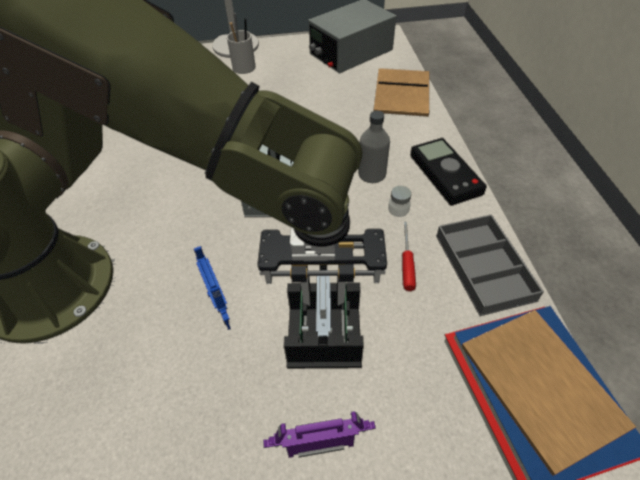

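The bar (318, 235–370) is centred between the fingers. Grip it.

```bash
python3 -m creep '{"hand":[1,1,1,1,1,1,1,1],"slide":[[0,0,0],[0,0,0],[0,0,0],[0,0,0],[0,0,0],[0,0,0],[0,0,0],[0,0,0]],"spin":[0,0,0,0,0,0,0,0]}' 45
python3 -m creep '{"hand":[1,1,1,1,1,1],"slide":[[-0.005,0,0],[-0.015,0,0],[-0.03,0,0],[-0.05,0,0],[-0.06,0,0],[-0.06,0,0]],"spin":[0,0,0,0,0,0]}'
```

```text
time_s: 2.88
ee_pos: [0.5242, -0.1892, 0.1187]
eef_rot: [1.32, 1.57, -0.408]
force: [-1.4, 1.1, 3.9]
grip_width: 0.0095
time_s: 3.38
ee_pos: [0.5249, -0.1895, 0.1811]
eef_rot: [1.327, 1.567, -0.401]
force: [-0.2, -0.3, -2.8]
grip_width: 0.0096
```

```bash
python3 -m creep '{"hand":[1,1,1,1,1],"slide":[[-0.03,0,0],[-0.06,0,0],[-0.09,0,0],[-0.12,0,0],[-0.129,0,0]],"spin":[0,0,0,0,0]}'
python3 - <<'E'
from h import *
print(go([.460,.080,.31]))
E
```

```text
time_s: 3.8
ee_pos: [0.5247, -0.1895, 0.3111]
eef_rot: [1.32, 1.566, -0.408]
force: [-0.0, -1.2, -3.2]
grip_width: 0.0095
[ 0.0003 -0.1061 -0.256 ]
```

```bash
python3 -m creep '{"hand":[1,1,1,1,1,1,1,1,1,1,1,1],"slide":[[0,-0.007,-0.015],[0,-0.018,-0.043],[0,-0.029,-0.07],[0,-0.04,-0.098],[0,-0.052,-0.126],[0,-0.064,-0.154],[0,-0.075,-0.182],[0,-0.086,-0.21],[0,-0.096,-0.234],[0,-0.103,-0.25],[0,-0.106,-0.256],[0,-0.106,-0.256]],"spin":[0,0,0,0,0,0,0,0,0,0,0,0]}'
python3 -m creep '{"hand":[1,1,1],"slide":[[0,0,0],[0,0,0],[0,0,0]],"spin":[0,0,0]}'
python3 - <<'E'
from h import *
o=ctrl.get_obs();print(o['ee_pos'],o['force'],tool(o)[:,1]);c=ctrl.calibration('wrist')
cv2.imwrite('pics/w3.png',ctrl.camera('wrist')[:,:,::-1]);np.savez('w3.npz',**c)
E
```

```text
time_s: 4.8
ee_pos: [0.459, 0.0811, 0.3063]
eef_rot: [-1.36, 1.569, -3.086]
force: [0.4, -1.0, -3.8]
grip_width: 0.0098
time_s: 5.05
ee_pos: [0.4597, 0.0793, 0.3071]
eef_rot: [-1.101, 1.57, -2.831]
force: [-0.6, -0.4, -4.0]
grip_width: 0.0092
[0.4597 0.0793 0.3071] [-0.5919 -0.4244 -4.0216] [ 0.9875 -0.1577 -0.0004]
```

View pics/w3.png

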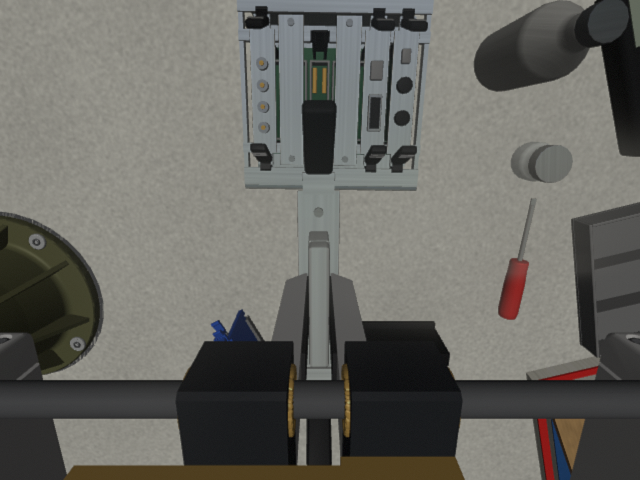

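```bash
python3 - <<'E'
import cv2
t=cv2.imread('pics/w3.png')
cv2.imwrite('pics/w3z.png',cv2.resize(t[0:200,225:445],None,fx=3,fy=3,interpolation=cv2.INTER_CUBIC))
E
```

```text
(no output)
```

View pics/w3z.png

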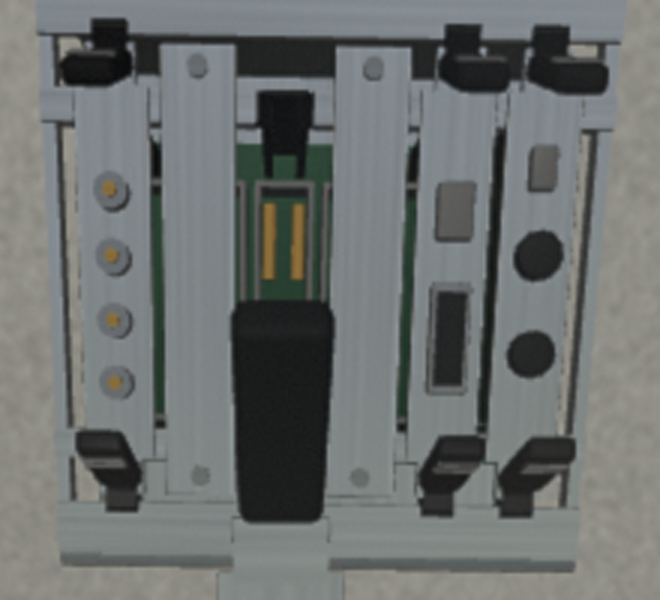

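```bash
python3 - <<'E'
from h import *
c=np.load('w3.npz')
f=lambda q,z:w(c,np.array(q)/3.+[225,0],z)
P=f([[197,66],[373,68],[200,476],[360,478]],.123);print('screws',P,P.mean(0),np.linalg.norm(P[0]-P[1]),np.linalg.norm(P[2]-P[3]),np.linalg.norm(P[0]-P[2]))
d=P[0]+P[1]-P[2]-P[3];print(np.degrees(np.arctan2(-d[0],d[1])))
d=P[1]+P[3]-P[0]-P[2];print(np.degrees(np.arctan2(d[1],d[0])))
P=f([[161,45],[236,45],[337,47],[410,47],[166,495],[232,495],[331,497],[393,497]],.123);print('panels',P.mean(0))
d=P[:4].sum(0)-P[4:].sum(0);print(np.degrees(np.arctan2(-d[0],d[1])),np.linalg.norm(d)/4)
P=f([[60,558],[577,563]],.12);m=P.mean(0);print(P,m);d=P[1]-P[0];a=np.arctan2(d[1],d[0]);print(np.degrees(a),np.hypot(*d[:2]))
print('slot from rail',m+.088*np.array([-np.sin(a),np.cos(a),0])-.0127*np.array([np.cos(a),np.sin(a),0]))
E
```

```text
screws [[0.4639 0.2527 0.123 ]
 [0.5139 0.2442 0.123 ]
 [0.444  0.1385 0.123 ]
 [0.4942 0.1298 0.123 ]] [0.479  0.1913 0.123 ] 0.05079760567149887 0.05095531258875566 0.11600365151601623
-9.823001501109603
-9.733102721444405
panels [0.4792 0.191  0.123 ]
-9.813639452075 0.12739575224503882
[[0.3937 0.1196 0.12  ]
 [0.561  0.0911 0.12  ]] [0.4774 0.1054 0.12  ]
-9.666662528596321 0.16964468415236655
slot from rail [0.4796 0.1942 0.12  ]
```

```bash
python3 - <<'E'
from h import *
c1=np.load('w1.npz');c=np.load('w3.npz')
t=cv2.imread('pics/w3.png');cv2.imwrite('pics/w3b.png',cv2.resize(t[165:380,280:360],None,fx=2.8*1,fy=2.8,interpolation=cv2.INTER_CUBIC))
S=w(c1,np.array([[104,118],[107,492]])/3.7+[290,70],.105);print(S,S.mean(0),np.linalg.norm(S[0]-S[1]))
E
```

```text
[[ 0.53   -0.1486  0.105 ]
 [ 0.5167 -0.2311  0.105 ]] [ 0.5234 -0.1899  0.105 ] 0.08358132321351465
```

View pics/w3b.png

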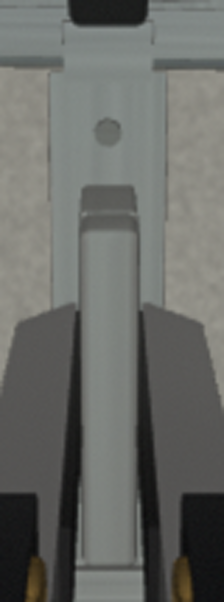

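```bash
python3 - <<'E'
from h import *
c=np.load('w3.npz')
f=lambda q,z:w(c,np.array(q)/2.8+[280,165],z)
T=np.array([.4597,.0793,.3071]);a=np.radians(-9.07);bx=np.array([np.cos(a),np.sin(a),0]);by=np.array([-np.sin(a),np.cos(a),0])
for n,q,z in (('screw(0.0418)',[[107,131]],.2934),('panelend(.053)',[[50,72],[166,72]],.2934),('bar(+-.032)',[[109,228],[109,563]],.3224)):
    P=f(q,z);print(n,(P-T)@bx,(P-T)@by)
S=np.array([.4791,.191,0]);
R=tool(ctrl.get_obs());print(R.T@(S-T),(S-T)@bx,(S-T)@by)
E
```

```text
screw(0.0418) [0.0004] [0.0416]
panelend(.053) [-0.0099  0.0112] [0.0526 0.0526]
bar(+-.032) [0.0007 0.0007] [ 0.0322 -0.03  ]
[ 0.3071  0.0016 -0.1134] 0.0015489279396745464 0.11336159324144002
```

```bash
python3 -m creep '{"hand":[1,1,1,1,1,1,1,1,1],"slide":[[0,0,-0.015],[0,0,-0.04],[0,0,-0.07],[0,0.001,-0.095],[0,0.001,-0.113],[0.02,0.001,-0.113],[0.04,0.001,-0.113],[0.055,0.001,-0.113],[0.055,0.001,-0.113]],"spin":[0.2,0.4,0.7,0.7,0.7,0.7,0.7,0.7,0.7]}'
python3 - <<'E'
from h import *
o=ctrl.get_obs();print(o['ee_pos'],o['force'],tool(o)[:,1], (np.array([.4791,.191,0])-o['ee_pos'])@tool(o))
cv2.imwrite('pics/w4.png',ctrl.camera('wrist')[:,:,::-1]);np.savez('w4.npz',**ctrl.calibration('wrist'))
s=ctrl.camera('side')[:,:,::-1];cv2.imwrite('pics/s4.png',cv2.resize(s[60:240,200:360],None,fx=3.3,fy=3.3,interpolation=cv2.INTER_CUBIC))
E
```

```text
time_s: 5.85
ee_pos: [0.4774, 0.1909, 0.2493]
eef_rot: [-1.077, 1.566, -2.818]
force: [0.6, -0.4, -3.3]
grip_width: 0.0095
[0.4774 0.1909 0.2493] [ 0.6131 -0.3827 -3.2813] [ 0.9856 -0.1692 -0.0044] [ 0.2493  0.0027 -0.0009]
```

View pics/w4.png

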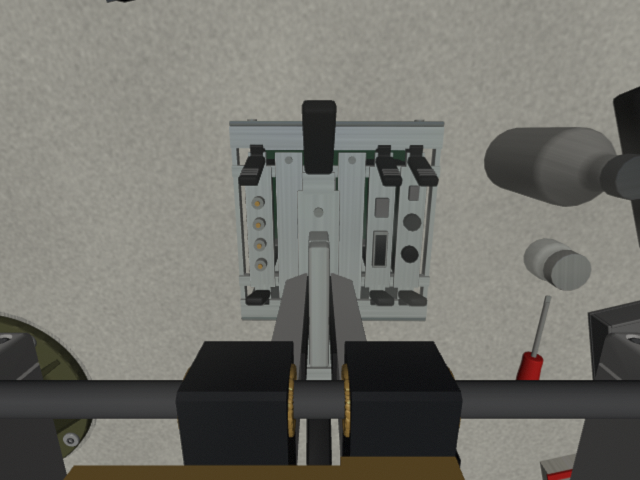

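View pics/s4.png

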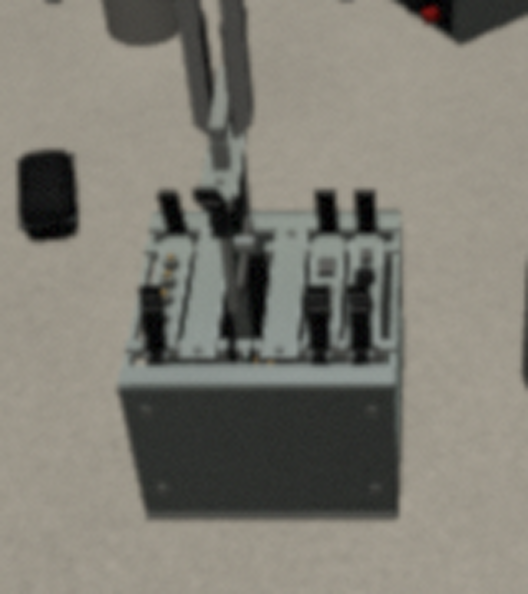

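```bash
python3 -m creep '{"hand":[1,1,1],"slide":[[0,0,0],[0,0,0],[0,0,0]],"spin":[0,0,0]}'; python3 - <<'E'
from h import *
o=ctrl.get_obs();print(o['ee_pos'],o['force'],tool(o)[:,1], (np.array([.4791,.191,0])-o['ee_pos'])@tool(o))
c=ctrl.calibration('wrist');t=ctrl.camera('wrist')[:,:,::-1];np.savez('w5.npz',ee=o['ee_pos'],**c)
cv2.imwrite('pics/w5.png',t)
cv2.imwrite('pics/w5z.png',cv2.resize(t[95:335,220:455],None,fx=2.5,fy=2.5,interpolation=cv2.INTER_CUBIC))
E
```

```text
time_s: 6.2
ee_pos: [0.4785, 0.1916, 0.2533]
eef_rot: [2.056, 1.569, 0.316]
force: [0.3, 0.1, -3.4]
grip_width: 0.0095
[0.4785 0.1916 0.2533] [ 0.2833  0.1461 -3.4184] [ 0.9856 -0.1688  0.0012] [0.2533 0.0004 0.0007]
```

View pics/w5z.png

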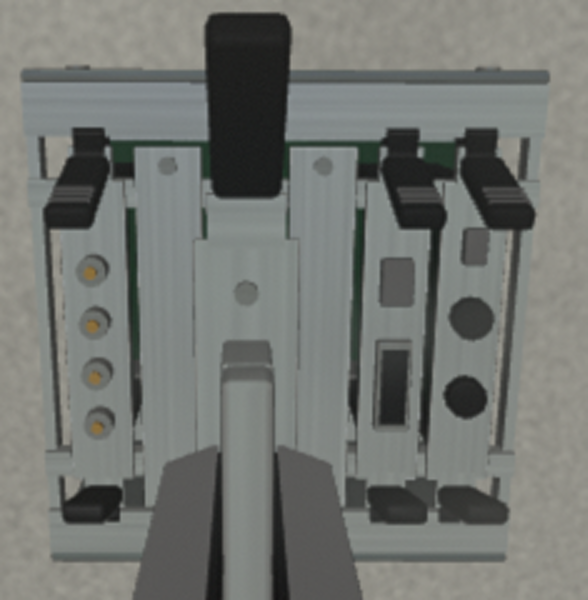

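```bash
python3 - <<'E'
from h import *
c=np.load('w5.npz');T=c['ee']
f=lambda q,z:w(c,np.array(q)/2.5+[220,95],z)
a=np.radians(-9.7);bx=np.array([np.cos(a),np.sin(a),0]);by=np.array([-np.sin(a),np.cos(a),0])
P=f([[168,165],[323,165]],.123);m=P.mean(0);print('screws',P,'slot',m-by*.058)
d=P[1]-P[0];print(np.degrees(np.arctan2(d[1],d[0])))
B=f([[246,292]],.2396)[0];print('board ctr rel tcp',(B-by*.0418-T)@bx,(B-by*.0418-T)@by)
d=B-by*.0418-(m-by*.058);print('board minus slot',d@bx,d@by)
P=f([[22,82],[548,82],[52,556],[505,556],[22,72],[548,72]],.12);print(P)
print((P-m+by*.058)@by,(P-m+by*.058)@bx)
E
```

```text
screws [[0.4642 0.2531 0.123 ]
 [0.5138 0.2446 0.123 ]] slot [0.4792 0.1917 0.123 ]
-9.753669997041374
board ctr rel tcp 0.000557551627887295 -0.00016497124979558626
board minus slot -0.0001580308260762274 -0.0003432273948321733
[[0.4229 0.2864 0.12  ]
 [0.5888 0.2579 0.12  ]
 [0.3939 0.1201 0.12  ]
 [0.5599 0.0913 0.12  ]
 [0.4237 0.2894 0.12  ]
 [0.5891 0.261  0.12  ]]
[ 0.0839  0.0838 -0.0849 -0.0853  0.0869  0.0868] [-0.0714  0.0969 -0.072   0.0965 -0.0712  0.0966]
```

Board and slot agree within 0.5 mm. Lowering.

```bash
python3 -m creep '{"hand":[1,1,1,1,1,1,1],"slide":[[0.005,0,0],[0.012,0,0],[0.019,0,0],[0.024,0,0],[0.03,0,0],[0.034,0,0],[0.034,0,0]],"spin":[0,0,0,0,0,0,0]}'
python3 -m creep '{"hand":[1,1,1,1,1,1],"slide":[[0.006,0,0],[0.012,0,0],[0.018,0,0],[0.024,0,0],[0.03,0,0],[0.03,0,0]],"spin":[0,0,0,0,0,0]}'
```

```text
time_s: 6.83
ee_pos: [0.4778, 0.1916, 0.2174]
eef_rot: [-1.067, 1.569, -2.807]
force: [0.5, -0.4, -2.4]
grip_width: 0.0096
time_s: 7.33
ee_pos: [0.4777, 0.1915, 0.187]
eef_rot: [-1.091, 1.569, -2.832]
force: [-0.5, 0.0, -4.1]
grip_width: 0.0092
```

```bash
python3 -m creep '{"hand":[1,1,1,1,1,1],"slide":[[0.006,0,0],[0.012,0,0],[0.018,0,0],[0.024,0,0],[0.03,0,0],[0.03,0,0]],"spin":[0,0,0,0,0,0]}'
```

```text
time_s: 7.83
ee_pos: [0.4777, 0.1915, 0.157]
eef_rot: [-1.092, 1.569, -2.832]
force: [-0.0, -0.4, -4.1]
grip_width: 0.0099
```

```bash
python3 -m creep '{"hand":[1,1,1,1,1,1],"slide":[[0.002,0,0],[0.004,0,0],[0.006,0,0],[0.008,0,0],[0.010,0,0],[0.010,0,0]],"spin":[0,0,0,0,0,0]}'
python3 - <<'E'
from h import *
t=ctrl.camera('wrist')[:,:,::-1]
cv2.imwrite('pics/w6.png',t)
s=ctrl.camera('side')[:,:,::-1];cv2.imwrite('pics/s6.png',cv2.resize(s[90:230,210:350],None,fx=4,fy=4,interpolation=cv2.INTER_CUBIC))
E
```

```text
time_s: 8.33
ee_pos: [0.478, 0.1916, 0.1481]
eef_rot: [-1.097, 1.57, -2.837]
force: [-0.1, -0.3, -3.7]
grip_width: 0.0098
```

View pics/w6.png

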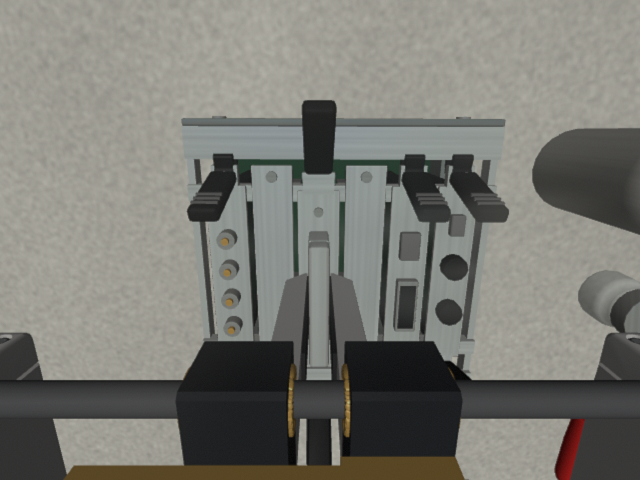

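View pics/s6.png

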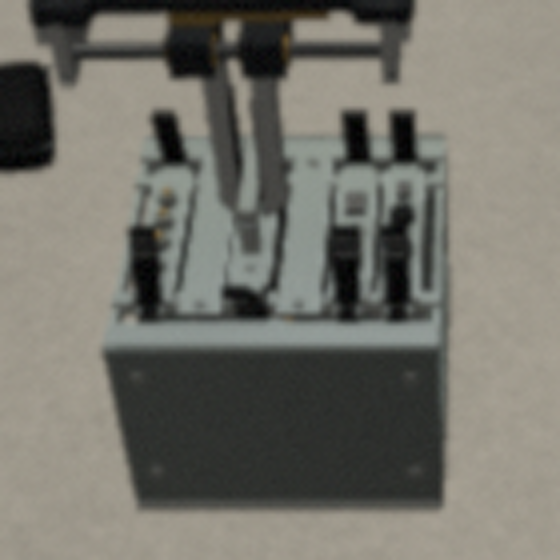

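The board is in the slot with levers out (left lever at (318,135), between the blank panels). Feel for the rest.

```bash
python3 -m creep '{"hand":[1,1,1,1],"slide":[[0.001,0,0],[0.002,0,0],[0.003,0,0],[0.003,0,0]],"spin":[0,0,0,0]}'
```

```text
time_s: 8.77
ee_pos: [0.4782, 0.1917, 0.1453]
eef_rot: [2.254, 1.571, 0.514]
force: [0.4, -0.6, -4.1]
grip_width: 0.0093
```

```bash
python3 -m creep '{"hand":[1,1,1],"slide":[[0.001,0,0],[0.0015,0,0],[0.0015,0,0]],"spin":[0,0,0]}'
```

```text
time_s: 9.02
ee_pos: [0.4785, 0.1918, 0.1446]
eef_rot: [2.097, 1.57, 0.356]
force: [-1.6, 0.4, 4.2]
grip_width: 0.0094
```

```bash
python3 -m creep '{"hand":[0.4,0.4,0.4,0.4,0.4,0.4,0.4,0.4],"slide":[[0,0,0],[0,0,0],[0,0,0],[0,0,0],[-0.02,0,0],[-0.05,0,0],[-0.08,0,0],[-0.08,0,0]],"spin":[0,0,0,0,0,0,0,0]}' 20
python3 - <<'E'
from h import *
o=ctrl.get_obs();np.savez('w7.npz',ee=o['ee_pos'],**ctrl.calibration('wrist'))
t=ctrl.camera('wrist')[:,:,::-1]
cv2.imwrite('pics/w7.png',t)
s=ctrl.camera('side')[:,:,::-1];cv2.imwrite('pics/s7.png',cv2.resize(s[90:230,210:350],None,fx=4,fy=4,interpolation=cv2.INTER_CUBIC))
E
```

```text
time_s: 9.68
ee_pos: [0.4798, 0.1922, 0.2294]
eef_rot: [2.051, 1.563, 0.311]
force: [0.9, 0.4, 0.9]
grip_width: 0.028
```

View pics/w7.png

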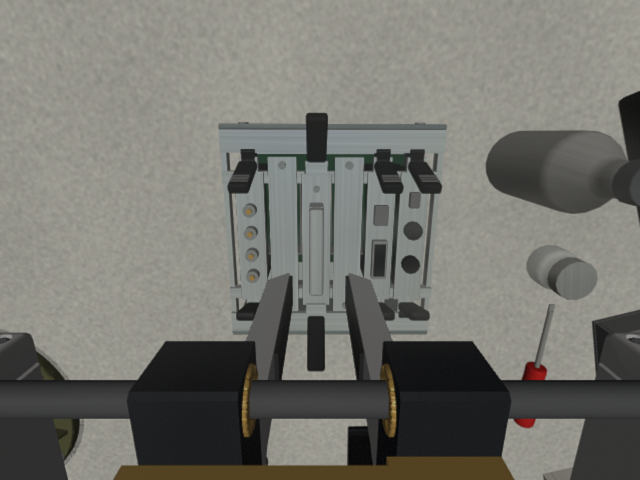

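View pics/s7.png

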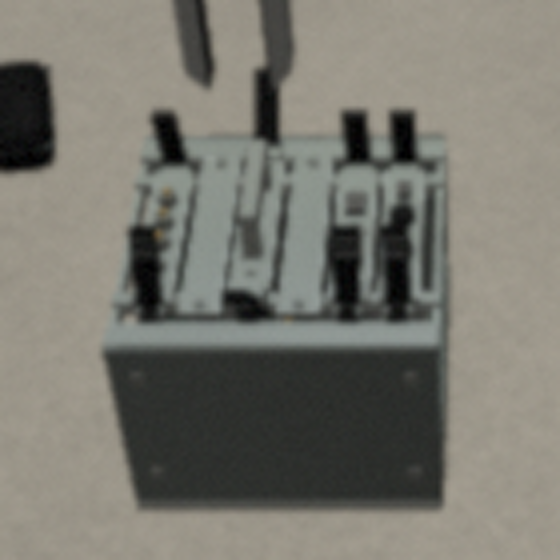

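Board stands in the slot, both levers out (wrist (316,137) and (316,343)). Close the fingers and go outside the left lever.

```bash
cat >> h.py <<'E'
O=np.array([.4790,.1918,0]);_a=np.radians(-9.75)
bx=np.array([np.cos(_a),np.sin(_a),0]);by=np.array([-np.sin(_a),np.cos(_a),0])
def st():
    o=ctrl.get_obs();d=o['ee_pos']-O;f=o['force']
    print('t',o['time_s'],'board x,y,z mm',np.round(1000*np.array([d@bx,d@by,d[2]]),1),'F x,y,z',np.round([f@bx,f@by,f[2]],1),'w',round(o['grip_width'],4))
E
python3 - <<'E'
from h import *
st();print(go(O+by*.115+[0,0,.158]))
E
```

```text
t 9.7833 board x,y,z mm [ -0.6  -0.1 224.5] F x,y,z [-0.6  0.9 -0.1] w 0.0281
[ 0.0666  0.0006 -0.1151]
```

```bash
python3 -m creep '{"hand":[1,1,1,1,1,1,1,1,1],"slide":[[0,0,-0.025],[0,0,-0.055],[0,0,-0.09],[0,0,-0.115],[0.02,0,-0.115],[0.04,0,-0.115],[0.06,0,-0.115],[0.066,0,-0.115],[0.066,0,-0.115]],"spin":[0,0,0,0,0,0,0,0,0]}' 20
python3 - <<'E'
from h import *
st()
t=ctrl.camera('wrist')[:,:,::-1]
cv2.imwrite('pics/w8.png',t)
s=ctrl.camera('side')[:,:,::-1];cv2.imwrite('pics/s8.png',cv2.resize(s[70:230,210:350],None,fx=3.6,fy=3.6,interpolation=cv2.INTER_CUBIC))
E
```

```text
time_s: 10.53
ee_pos: [0.4966, 0.3045, 0.1554]
eef_rot: [-0.915, 1.566, -2.655]
force: [-1.4, 0.2, 0.0]
grip_width: 0.0004
t 10.5333 board x,y,z mm [ -1.7 114.  155.4] F x,y,z [-1.4 -0.1  0. ] w 0.0004
```

View pics/w8.png

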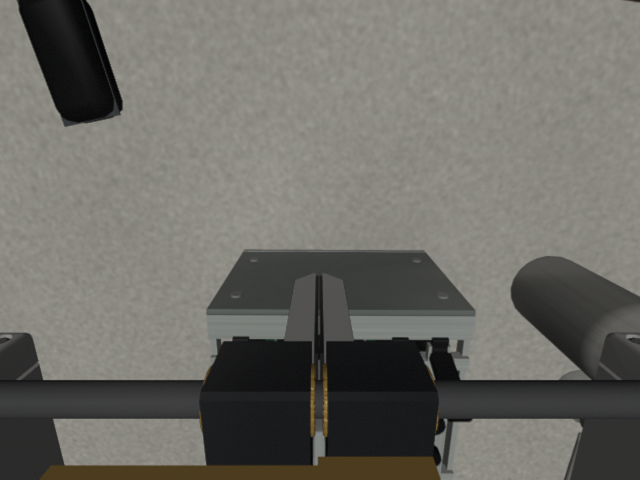

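View pics/s8.png

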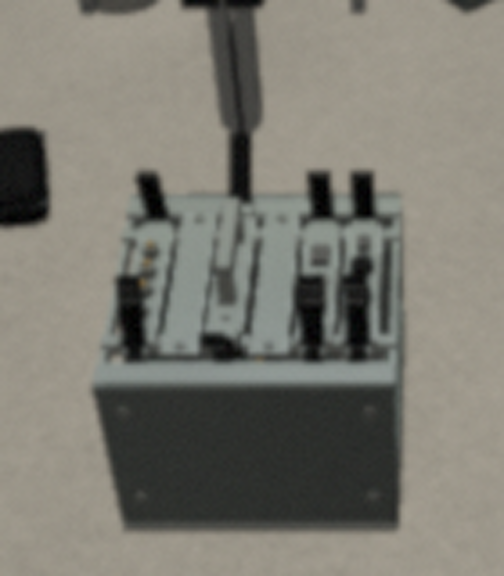

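```bash
python3 -m creep '{"hand":[1,1,1,1,1,1,1,1],"slide":[[0,0.001,0.002],[0,0.001,0.004],[0,0.001,0.006],[0,0.001,0.008],[0,0.001,0.01],[0,0.001,0.012],[0,0.001,0.014],[0,0.001,0.016]],"spin":[0,0,0,0,0,0,0,0]}'; python3 -c "
from h import *;st()"
```

```text
time_s: 11.3
ee_pos: [0.4961, 0.2895, 0.1587]
eef_rot: [2.521, 1.569, 0.781]
force: [0.3, 3.2, 2.3]
grip_width: 0.0004
t 11.3 board x,y,z mm [  0.3  99.2 158.7] F x,y,z [-0.2  3.2  2.3] w 0.0004
```

```bash
python3 -m creep '{"hand":[1,1,1,1],"slide":[[0,0,0.0015],[0,0,0.003],[0,0,0.0045],[0,0,0.006]],"spin":[0,0,0,0]}'; python3 -c "
from h import *;st()"
```

```text
time_s: 11.63
ee_pos: [0.4947, 0.2829, 0.1578]
eef_rot: [-0.707, 1.57, -2.447]
force: [1.2, 2.2, 1.9]
grip_width: 0.0006
t 11.6333 board x,y,z mm [  0.1  92.5 157.8] F x,y,z [0.9 2.4 1.9] w 0.0006
```

```bash
python3 -m creep '{"hand":[1,1,1,1],"slide":[[-0.0005,0,0.001],[-0.001,0,0.002],[-0.0015,0,0.003],[-0.002,0,0.004]],"spin":[0,0,0,0]}'; python3 -c "
from h import *;st()"
```

```text
time_s: 11.97
ee_pos: [0.4941, 0.279, 0.1599]
eef_rot: [-0.715, 1.57, -2.455]
force: [0.6, 1.4, -0.1]
grip_width: 0.0004
t 11.9667 board x,y,z mm [  0.1  88.5 159.9] F x,y,z [ 0.3  1.5 -0.1] w 0.0004
```

```bash
python3 -m creep '{"hand":[1,1,1,1],"slide":[[-0.0005,0,0.001],[-0.001,0,0.002],[-0.0015,0,0.003],[-0.002,0,0.004]],"spin":[0,0,0,0]}'; python3 -c "
from h import *;st()"
```

```text
time_s: 12.3
ee_pos: [0.4934, 0.2752, 0.1619]
eef_rot: [-0.734, 1.571, -2.474]
force: [-0.1, 0.2, -0.2]
grip_width: 0.0003
t 12.3 board x,y,z mm [  0.1  84.6 161.9] F x,y,z [-0.1  0.2 -0.2] w 0.0003
```

```bash
python3 -m creep '{"hand":[1,1,1,1],"slide":[[0,0,0.001],[0,0,0.002],[0,0,0.003],[0,0,0.004]],"spin":[0,0,0,0]}'; python3 -c "
from h import *;st()"
```

```text
time_s: 12.63
ee_pos: [0.4928, 0.2713, 0.162]
eef_rot: [2.31, 1.571, 0.57]
force: [0.2, 0.9, 1.0]
grip_width: 0.0007
t 12.6333 board x,y,z mm [  0.2  80.7 162. ] F x,y,z [0. 1. 1.] w 0.0007
```

```bash
python3 - <<'E'
from h import *
s=ctrl.camera('side')[:,:,::-1];cv2.imwrite('pics/s9.png',cv2.resize(s[70:230,210:350],None,fx=3.6,fy=3.6,interpolation=cv2.INTER_CUBIC))
E
```

```text
(no output)
```

View pics/s9.png

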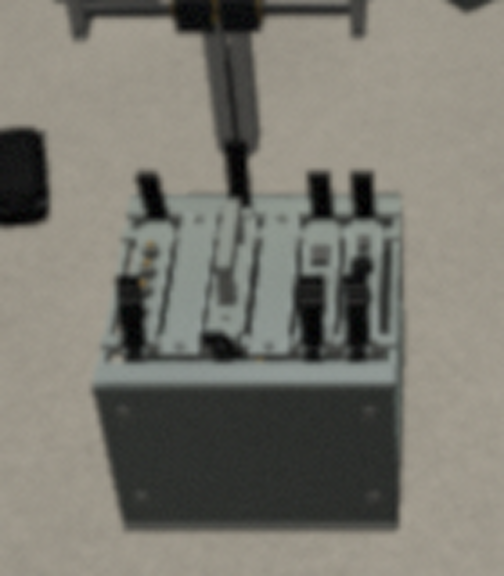

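```bash
python3 -m creep '{"hand":[1,1,1,1],"slide":[[0,0,0.001],[0,0,0.002],[0,0,0.003],[0,0,0.003]],"spin":[0,0,0,0]}'; python3 -c "
from h import *;st()"
```

```text
time_s: 13.02
ee_pos: [0.4923, 0.2683, 0.162]
eef_rot: [2.61, 1.571, 0.87]
force: [0.4, 1.5, 0.0]
grip_width: 0.0001
t 13.0167 board x,y,z mm [  0.1  77.7 162. ] F x,y,z [0.2 1.5 0. ] w 0.0001
```

```bash
python3 -m creep '{"hand":[1,1,1,1],"slide":[[0,0,0.001],[0,0,0.002],[0,0,0.003],[0,0,0.003]],"spin":[0,0,0,0]}'; python3 -c "
from h import *;st()"
```

```text
time_s: 13.35
ee_pos: [0.4918, 0.2656, 0.162]
eef_rot: [2.986, 1.57, 1.246]
force: [-0.7, 3.1, -1.0]
grip_width: 0.0006
t 13.35 board x,y,z mm [  0.1  74.9 162. ] F x,y,z [-1.3  3.  -1. ] w 0.0006
```

```bash
python3 -m creep '{"hand":[1,1,1],"slide":[[-0.0005,0,0.001],[-0.001,0,0.002],[-0.001,0,0.002]],"spin":[0,0,0]}'; python3 -c "
from h import *;st()"
```

```text
time_s: 13.6
ee_pos: [0.4912, 0.2635, 0.1626]
eef_rot: [-1.86, 1.57, 2.683]
force: [0.4, 5.4, -4.1]
grip_width: 0.0007
t 13.6 board x,y,z mm [ -0.1  72.7 162.6] F x,y,z [-0.5  5.4 -4.1] w 0.0007
```

```bash
python3 -m creep '{"hand":[1,1,1],"slide":[[-0.0005,0,0.001],[-0.001,0,0.002],[-0.001,0,0.002]],"spin":[0,0,0]}'; python3 -c "
from h import *;st()"
```

```text
time_s: 13.85
ee_pos: [0.4908, 0.2622, 0.1633]
eef_rot: [-2.647, 1.569, 1.896]
force: [2.0, 10.9, -7.2]
grip_width: 0.0005
t 13.85 board x,y,z mm [ -0.2  71.4 163.3] F x,y,z [ 0.1 11.  -7.2] w 0.0005
```

```bash
python3 -m creep '{"hand":[1,1,1,1,1,1,1,1,1,1,1,1],"slide":[[0,0,-0.006],[0,0,-0.012],[-0.03,0,-0.012],[-0.045,0,0.0],[-0.045,0,0.03],[-0.045,0,0.07],[-0.045,0,0.105],[-0.045,0,0.14],[-0.045,0,0.17],[-0.03,0,0.187],[-0.01,0,0.187],[0.004,0,0.187]],"spin":[0,0,0,0,0,0,0,0,0,0,0,0]}'
python3 -m creep '{"hand":[1,1],"slide":[[0,0,0],[0,0,0]],"spin":[0,0]}'
python3 - <<'E'
from h import *
st()
cv2.imwrite('pics/w10.png',ctrl.camera('wrist')[:,:,::-1])
s=ctrl.camera('side')[:,:,::-1];cv2.imwrite('pics/s10.png',cv2.resize(s[70:230,210:350],None,fx=3.6,fy=3.6,interpolation=cv2.INTER_CUBIC))
E
```

```text
time_s: 14.85
ee_pos: [0.4594, 0.076, 0.1592]
eef_rot: [-0.048, 1.57, -1.79]
force: [0.1, 0.9, -1.2]
grip_width: 0.0005
time_s: 15.02
ee_pos: [0.4596, 0.0771, 0.1601]
eef_rot: [-0.986, 1.57, -2.726]
force: [0.4, -0.1, 0.9]
grip_width: 0.0009
t 15.0167 board x,y,z mm [   0.3 -116.3  160.1] F x,y,z [ 0.4 -0.   0.9] w 0.0009
```

View pics/w10.png

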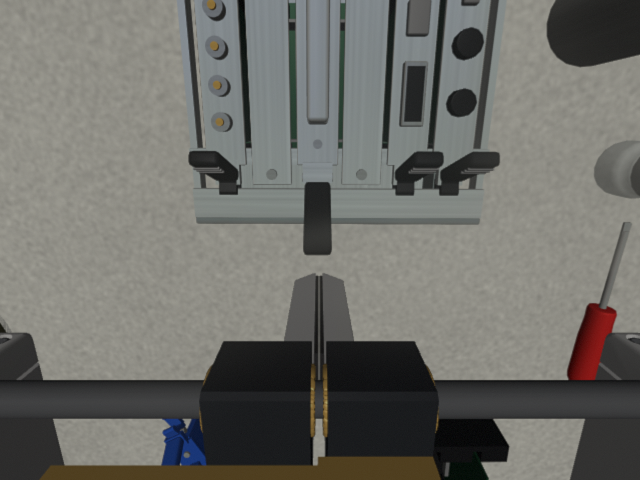

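View pics/s10.png

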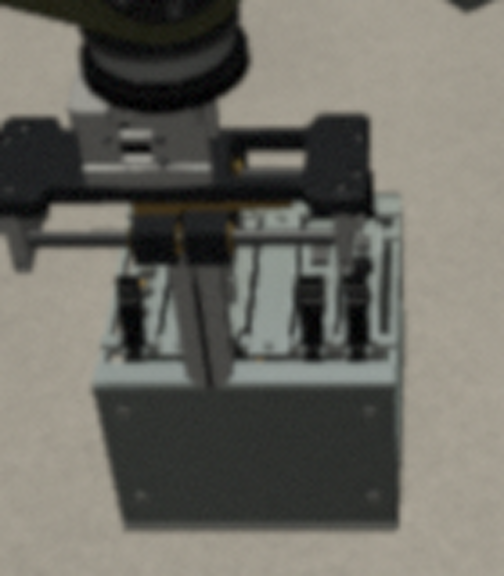

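Fingertip (318,275) stands just outside the right lever tip (317,250). Push it inward.

```bash
python3 -m creep '{"hand":[1,1,1,1,1,1,1,1],"slide":[[0.002,0,-0.002],[0.002,0,-0.004],[0.002,0,-0.006],[0.002,0,-0.009],[0.002,0,-0.011],[0.002,0,-0.013],[0.002,0,-0.015],[0.002,0,-0.017]],"spin":[0,0,0,0,0,0,0,0]}'; python3 -c "
from h import *;st()"
```

```text
time_s: 15.78
ee_pos: [0.4626, 0.0938, 0.1582]
eef_rot: [0.794, 1.57, -0.947]
force: [-0.3, -3.5, 2.6]
grip_width: 0.0003
t 15.7833 board x,y,z mm [  0.4 -99.3 158.2] F x,y,z [ 0.3 -3.5  2.6] w 0.0003
```

```bash
python3 -m creep '{"hand":[1,1,1,1,1,1],"slide":[[0,0,-0.0015],[0,0,-0.003],[0,0,-0.0045],[-0.001,0,-0.006],[-0.002,0,-0.0075],[-0.003,0,-0.009]],"spin":[0,0,0,0,0,0]}'; python3 -c "
from h import *;st()"
```

```text
time_s: 16.28
ee_pos: [0.4639, 0.1031, 0.1609]
eef_rot: [-2.133, 1.57, 2.41]
force: [-0.2, -0.8, -0.9]
grip_width: 0.0003
t 16.2833 board x,y,z mm [  0.2 -90.  160.9] F x,y,z [-0.1 -0.8 -0.9] w 0.0003
```

```bash
python3 -m creep '{"hand":[1,1,1,1,1,1],"slide":[[0,0,-0.0015],[0,0,-0.003],[0,0,-0.0045],[-0.001,0,-0.006],[-0.002,0,-0.0075],[-0.002,0,-0.009]],"spin":[0,0,0,0,0,0]}'; python3 -c "
from h import *;st()"
```

```text
time_s: 16.78
ee_pos: [0.4652, 0.1113, 0.1626]
eef_rot: [-0.639, 1.569, -2.38]
force: [-1.2, -4.1, -2.1]
grip_width: 0.0004
t 16.7833 board x,y,z mm [  0.  -81.7 162.6] F x,y,z [-0.5 -4.3 -2.1] w 0.0004
```

```bash
python3 -m creep '{"hand":[1,1,1],"slide":[[0,0,-0.001],[0,0,-0.002],[0,0,-0.002]],"spin":[0,0,0]}'; python3 -c "
from h import *;st()"
```

```text
time_s: 17.03
ee_pos: [0.4657, 0.1138, 0.1627]
eef_rot: [-1.33, 1.57, -3.07]
force: [-0.4, -3.2, -2.6]
grip_width: 0.0007
t 17.0333 board x,y,z mm [  0.1 -79.2 162.7] F x,y,z [ 0.1 -3.2 -2.6] w 0.0007
```

```bash
python3 -m creep '{"hand":[1,1,1],"slide":[[0,0,-0.001],[0,0,-0.002],[0,0,-0.002]],"spin":[0,0,0]}'; python3 -c "
from h import *;st()"
```

```text
time_s: 17.28
ee_pos: [0.466, 0.1156, 0.1628]
eef_rot: [-0.943, 1.57, -2.684]
force: [-0.9, -4.1, -4.2]
grip_width: 0.0008
t 17.2833 board x,y,z mm [  0.1 -77.3 162.8] F x,y,z [-0.2 -4.1 -4.2] w 0.0008
```

```bash
python3 -m creep '{"hand":[1,1,1],"slide":[[0,0,-0.001],[0,0,-0.0015],[0,0,-0.0015]],"spin":[0,0,0]}'; python3 -c "
from h import *;st()"
```

```text
time_s: 17.53
ee_pos: [0.4664, 0.1171, 0.1629]
eef_rot: [-2.3, 1.571, 2.243]
force: [-0.1, -1.4, -1.5]
grip_width: 0.0003
t 17.5333 board x,y,z mm [  0.2 -75.7 162.9] F x,y,z [ 0.1 -1.4 -1.5] w 0.0003
```

```bash
python3 -m creep '{"hand":[1,1,1],"slide":[[0,0,-0.001],[0,0,-0.002],[0,0,-0.002]],"spin":[0,0,0]}'; python3 -c "
from h import *;st()"
```

```text
time_s: 17.78
ee_pos: [0.4668, 0.1192, 0.1629]
eef_rot: [0.6, 1.571, -1.141]
force: [-0.8, -4.4, -2.5]
grip_width: 0.0007
t 17.7833 board x,y,z mm [  0.2 -73.7 162.9] F x,y,z [-0.1 -4.5 -2.5] w 0.0007
```

```bash
python3 -m creep '{"hand":[1,1,1],"slide":[[0,0,-0.001],[0,0,-0.002],[0,0,-0.002]],"spin":[0,0,0]}'; python3 -c "
from h import *;st()"
```

```text
time_s: 18.03
ee_pos: [0.467, 0.121, 0.1627]
eef_rot: [-0.684, 1.57, -2.424]
force: [-0.3, -4.9, -4.2]
grip_width: 0.0004
t 18.0333 board x,y,z mm [  0.1 -71.8 162.7] F x,y,z [ 0.6 -4.9 -4.2] w 0.0004
```

```bash
python3 -m creep '{"hand":[1,1,1],"slide":[[0,0,-0.001],[0,0,-0.0015],[0,0,-0.0015]],"spin":[0,0,0]}'; python3 -c "
from h import *;st()"
```

```text
time_s: 18.28
ee_pos: [0.4671, 0.1221, 0.1626]
eef_rot: [-0.496, 1.569, -2.236]
force: [-0.4, -7.8, -4.9]
grip_width: 0.0006
t 18.2833 board x,y,z mm [  0.1 -70.7 162.6] F x,y,z [ 1.  -7.7 -4.9] w 0.0006
```

```bash
python3 -m creep '{"hand":[1,1,1],"slide":[[0,0,-0.001],[0,0,-0.0015],[0,0,-0.0015]],"spin":[0,0,0]}'; python3 -c "
from h import *;st()"
```

```text
time_s: 18.53
ee_pos: [0.4673, 0.1232, 0.1624]
eef_rot: [-0.424, 1.568, -2.164]
force: [-1.0, -10.7, -5.7]
grip_width: 0.0004
t 18.5333 board x,y,z mm [  0.1 -69.6 162.4] F x,y,z [  0.8 -10.7  -5.7] w 0.0004
```

Right about equally in. Back to the left: retreat, go over, look at both levers.

```bash
python3 -m creep '{"hand":[1,1,1,1,1,1,1,1,1,1,1],"slide":[[0,0,0.006],[0,0,0.012],[-0.03,0,0.012],[-0.042,0,0.0],[-0.042,0,-0.03],[-0.042,0,-0.07],[-0.042,0,-0.11],[-0.042,0,-0.145],[-0.03,0,-0.162],[-0.005,0,-0.165],[0.002,0,-0.165]],"spin":[0,0,0,0,0,0,0,0,0,0,0]}'
python3 -m creep '{"hand":[1,1],"slide":[[0,0,0],[0,0,0]],"spin":[0,0]}'
python3 - <<'E'
from h import *
st()
cv2.imwrite('pics/w11.png',ctrl.camera('wrist')[:,:,::-1])
s=ctrl.camera('side')[:,:,::-1];cv2.imwrite('pics/s11.png',cv2.resize(s[70:230,210:350],None,fx=3.6,fy=3.6,interpolation=cv2.INTER_CUBIC))
E
```

```text
time_s: 19.45
ee_pos: [0.4944, 0.2874, 0.1581]
eef_rot: [-1.162, 1.568, -2.901]
force: [-0.1, -0.0, -0.8]
grip_width: 0.0004
time_s: 19.62
ee_pos: [0.4956, 0.2862, 0.1617]
eef_rot: [2.768, 1.57, 1.027]
force: [0.4, 0.3, 0.0]
grip_width: 0.0003
t 19.6167 board x,y,z mm [  0.4  95.8 161.7] F x,y,z [0.3 0.4 0. ] w 0.0003
```

View pics/s11.png

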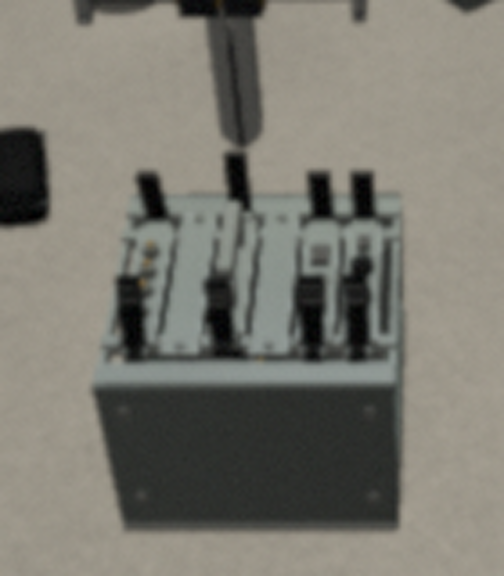

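```bash
python3 -m creep '{"hand":[1,1,1,1,1,1,1],"slide":[[0,0,0.002],[0,0,0.004],[0,0,0.007],[0,0,0.01],[0,0,0.012],[0,0,0.014],[0,0,0.016]],"spin":[0,0,0,0,0,0,0]}'; python3 -c "
from h import *;st()"
```

```text
time_s: 20.3
ee_pos: [0.4927, 0.2706, 0.161]
eef_rot: [2.633, 1.571, 0.893]
force: [-0.2, 0.3, -0.5]
grip_width: 0.0006
t 20.3 board x,y,z mm [  0.1  80.  161. ] F x,y,z [-0.2  0.2 -0.5] w 0.0006
```

```bash
python3 -m creep '{"hand":[1,1,1,1],"slide":[[0,0,0.001],[0,0,0.002],[0,0,0.003],[0,0,0.003]],"spin":[0,0,0,0]}'; python3 -c "
from h import *;st()"
```

```text
time_s: 20.63
ee_pos: [0.4922, 0.2678, 0.1609]
eef_rot: [-0.148, 1.571, -1.888]
force: [-0.3, 0.9, -0.7]
grip_width: 0.0005
t 20.6333 board x,y,z mm [  0.1  77.1 160.9] F x,y,z [-0.4  0.8 -0.7] w 0.0005
```

```bash
python3 -m creep '{"hand":[1,1,1],"slide":[[0,0,0.001],[0,0,0.002],[0,0,0.002]],"spin":[0,0,0]}'; python3 -c "
from h import *;st()"
```

```text
time_s: 20.88
ee_pos: [0.4918, 0.2658, 0.1609]
eef_rot: [-1.064, 1.571, -2.805]
force: [-0.8, -0.5, -0.7]
grip_width: 0.0002
t 20.8833 board x,y,z mm [  0.1  75.1 160.9] F x,y,z [-0.7 -0.6 -0.7] w 0.0002
```

```bash
python3 -m creep '{"hand":[1,1,1],"slide":[[0,0,0.001],[0,0,0.002],[0,0,0.002]],"spin":[0,0,0]}'; python3 -c "
from h import *;st()"
```

```text
time_s: 21.13
ee_pos: [0.4915, 0.2639, 0.161]
eef_rot: [2.581, 1.571, 0.841]
force: [0.2, 0.4, 0.1]
grip_width: 0.0004
t 21.1333 board x,y,z mm [  0.2  73.2 161. ] F x,y,z [0.2 0.5 0.1] w 0.0004
```

```bash
python3 -m creep '{"hand":[1,1,1],"slide":[[0,0,0.001],[0,0,0.0015],[0,0,0.0015]],"spin":[0,0,0]}'; python3 -c "
from h import *;st()"
```

```text
time_s: 21.38
ee_pos: [0.4913, 0.2624, 0.161]
eef_rot: [2.31, 1.571, 0.57]
force: [-0.3, 0.7, 0.5]
grip_width: 0.0001
t 21.3833 board x,y,z mm [  0.2  71.7 161. ] F x,y,z [-0.4  0.6  0.5] w 0.0001
```

```bash
python3 -m creep '{"hand":[1,1,1],"slide":[[0,0,0.001],[0,0,0.0015],[0,0,0.0015]],"spin":[0,0,0]}'; python3 -c "
from h import *;st()"
```

```text
time_s: 21.63
ee_pos: [0.491, 0.2609, 0.161]
eef_rot: [2.301, 1.571, 0.561]
force: [0.0, 1.1, -0.3]
grip_width: 0.0004
t 21.6333 board x,y,z mm [  0.2  70.2 161. ] F x,y,z [-0.2  1.1 -0.3] w 0.0004
```

```bash
python3 -m creep '{"hand":[1,1,1],"slide":[[-0.001,0,0.001],[-0.001,0,0.0015],[-0.001,0,0.0015]],"spin":[0,0,0]}'; python3 -c "
from h import *;st()"
```

```text
time_s: 21.88
ee_pos: [0.4907, 0.2595, 0.1619]
eef_rot: [-2.332, 1.571, 2.211]
force: [-0.5, 1.0, 0.2]
grip_width: 0.0005
t 21.8833 board x,y,z mm [  0.1  68.7 161.9] F x,y,z [-0.7  0.9  0.2] w 0.0005
```

```bash
python3 -m creep '{"hand":[1,1,1],"slide":[[0,0,0.001],[0,0,0.0015],[0,0,0.0015]],"spin":[0,0,0]}'; python3 -c "
from h import *;st()"
```

```text
time_s: 22.13
ee_pos: [0.4905, 0.2584, 0.1619]
eef_rot: [-3.137, 1.57, 1.406]
force: [0.3, 5.5, -2.2]
grip_width: 0.0004
t 22.1333 board x,y,z mm [  0.1  67.6 161.9] F x,y,z [-0.6  5.4 -2.2] w 0.0004
```

```bash
python3 -m creep '{"hand":[1,1,1],"slide":[[0,0,0.001],[0,0,0.0015],[0,0,0.0015]],"spin":[0,0,0]}'; python3 -c "
from h import *;st()"
```

```text
time_s: 22.38
ee_pos: [0.4903, 0.2574, 0.1618]
eef_rot: [3.1, 1.569, 1.36]
force: [2.6, 9.1, -3.5]
grip_width: 0.0003
t 22.3833 board x,y,z mm [  0.   66.5 161.8] F x,y,z [ 1.1  9.4 -3.5] w 0.0003
```

```bash
python3 -m creep '{"hand":[1,1,1],"slide":[[0,0,0.0005],[0,0,0.001],[0,0,0.001]],"spin":[0,0,0]}'; python3 -c "
from h import *;st()"
```

```text
time_s: 22.63
ee_pos: [0.49, 0.2564, 0.1618]
eef_rot: [-3.097, 1.569, 1.446]
force: [0.1, 9.0, -3.7]
grip_width: 0.0004
t 22.6333 board x,y,z mm [ -0.1  65.5 161.8] F x,y,z [-1.5  8.9 -3.7] w 0.0004
```

```bash
python3 -m creep '{"hand":[1,1,1],"slide":[[0,0,0.0004],[0,0,0.0008],[0,0,0.0008]],"spin":[0,0,0]}'; python3 -c "
from h import *;st()"
```

```text
time_s: 22.88
ee_pos: [0.4899, 0.2556, 0.1618]
eef_rot: [-3.087, 1.569, 1.457]
force: [2.5, 8.6, -4.5]
grip_width: 0.0004
t 22.8833 board x,y,z mm [ -0.1  64.7 161.8] F x,y,z [ 1.   8.9 -4.5] w 0.0004
```

```bash
python3 -m creep '{"hand":[1,1,1],"slide":[[0,0,0.0005],[0,0,0.001],[0,0,0.001]],"spin":[0,0,0]}'; python3 -c "
from h import *;st()"
```

```text
time_s: 23.13
ee_pos: [0.4898, 0.2546, 0.1618]
eef_rot: [3.133, 1.569, 1.393]
force: [2.2, 7.8, -3.0]
grip_width: 0.0004
t 23.1333 board x,y,z mm [ -0.   63.7 161.8] F x,y,z [ 0.8  8.1 -3. ] w 0.0004
```

```bash
python3 -m creep '{"hand":[1,1,1],"slide":[[0,0,0.0004],[0,0,0.0008],[0,0,0.0008]],"spin":[0,0,0]}'; python3 -c "
from h import *;st()"
```

```text
time_s: 23.38
ee_pos: [0.4896, 0.254, 0.1618]
eef_rot: [3.111, 1.569, 1.371]
force: [2.3, 10.6, -4.7]
grip_width: 0.0008
t 23.3833 board x,y,z mm [ -0.   63.1 161.8] F x,y,z [ 0.4 10.8 -4.7] w 0.0008
```

```bash
python3 -m creep '{"hand":[1,1,1],"slide":[[0,0,0.0004],[0,0,0.0008],[0,0,0.0008]],"spin":[0,0,0]}'; python3 -c "
from h import *;st()"
```

```text
time_s: 23.63
ee_pos: [0.4895, 0.2537, 0.1619]
eef_rot: [3.07, 1.568, 1.33]
force: [1.6, 13.6, -5.7]
grip_width: 0.0006
t 23.6333 board x,y,z mm [ -0.1  62.8 161.9] F x,y,z [-0.7 13.6 -5.7] w 0.0006
```

```bash
python3 -m creep '{"hand":[1,1,1,1,1,1,1,1,1,1,1],"slide":[[0,0,-0.006],[0,0,-0.011],[-0.03,0,-0.011],[-0.042,0,0.0],[-0.042,0,0.03],[-0.042,0,0.07],[-0.042,0,0.11],[-0.042,0,0.14],[-0.03,0,0.147],[-0.008,0,0.147],[0.0,0,0.147]],"spin":[0,0,0,0,0,0,0,0,0,0,0]}'
python3 -m creep '{"hand":[1,1],"slide":[[0,0,-0.002],[0,0,-0.005]],"spin":[0,0]}'
python3 -c "
from h import *;st()"
```

```text
time_s: 24.55
ee_pos: [0.464, 0.1065, 0.1602]
eef_rot: [-1.043, 1.569, -2.784]
force: [-0.6, 0.5, -0.9]
grip_width: 0.0005
time_s: 24.72
ee_pos: [0.4657, 0.1126, 0.1622]
eef_rot: [-0.956, 1.57, -2.696]
force: [-0.8, -1.5, 0.4]
grip_width: 0.0003
t 24.7167 board x,y,z mm [  0.3 -80.3 162.2] F x,y,z [-0.5 -1.6  0.4] w 0.0003
```

```bash
python3 -m creep '{"hand":[1,1,1,1],"slide":[[0,0,-0.0015],[0,0,-0.003],[0,0,-0.0045],[0,0,-0.0045]],"spin":[0,0,0,0]}'; python3 -c "
from h import *;st()"
```

```text
time_s: 25.05
ee_pos: [0.4665, 0.1172, 0.1624]
eef_rot: [1.898, 1.57, 0.159]
force: [-0.4, -0.4, -0.8]
grip_width: 0.0005
t 25.05 board x,y,z mm [  0.4 -75.7 162.4] F x,y,z [-0.3 -0.5 -0.8] w 0.0005
```

```bash
python3 -m creep '{"hand":[1,1,1],"slide":[[0,0,-0.001],[0,0,-0.002],[0,0,-0.002]],"spin":[0,0,0]}'; python3 -c "
from h import *;st()"
```

```text
time_s: 25.3
ee_pos: [0.4667, 0.1188, 0.162]
eef_rot: [2.662, 1.571, 0.922]
force: [0.3, -0.2, 0.1]
grip_width: 0.0005
t 25.3 board x,y,z mm [  0.2 -74.  162. ] F x,y,z [ 0.3 -0.1  0.1] w 0.0005
```

```bash
python3 -m creep '{"hand":[1,1,1],"slide":[[0,0,-0.001],[0,0,-0.002],[0,0,-0.002]],"spin":[0,0,0]}'; python3 -c "
from h import *;st()"
```

```text
time_s: 25.55
ee_pos: [0.467, 0.1208, 0.162]
eef_rot: [2.764, 1.571, 1.024]
force: [-0.8, 0.2, -0.4]
grip_width: 0.0005
t 25.55 board x,y,z mm [  0.2 -72.  162. ] F x,y,z [-0.8  0.  -0.4] w 0.0005
```

```bash
python3 -m creep '{"hand":[1,1,1],"slide":[[0,0,-0.001],[0,0,-0.0015],[0,0,-0.0015]],"spin":[0,0,0]}'; python3 -c "
from h import *;st()"
```

```text
time_s: 25.8
ee_pos: [0.4673, 0.1221, 0.162]
eef_rot: [-0.176, 1.571, -1.916]
force: [-0.7, -0.4, -0.7]
grip_width: 0.0005
t 25.8 board x,y,z mm [  0.2 -70.7 162. ] F x,y,z [-0.6 -0.5 -0.7] w 0.0005
```

```bash
python3 -m creep '{"hand":[1,1,1],"slide":[[0,0,-0.0005],[0,0,-0.001],[0,0,-0.001]],"spin":[0,0,0]}'; python3 -c "
from h import *;st()"
```

```text
time_s: 26.05
ee_pos: [0.4675, 0.1231, 0.162]
eef_rot: [1.557, 1.571, -0.183]
force: [0.2, -0.3, 0.4]
grip_width: 0.0008
t 26.05 board x,y,z mm [  0.3 -69.6 162. ] F x,y,z [ 0.2 -0.3  0.4] w 0.0008
```

```bash
python3 -m creep '{"hand":[1,1,1],"slide":[[0,0,-0.0007],[0,0,-0.0014],[0,0,-0.0014]],"spin":[0,0,0]}'; python3 -c "
from h import *;st()"
```

```text
time_s: 26.3
ee_pos: [0.4677, 0.1245, 0.162]
eef_rot: [0.364, 1.571, -1.377]
force: [-0.8, -0.6, 0.4]
grip_width: 0.0004
t 26.3 board x,y,z mm [  0.3 -68.3 162. ] F x,y,z [-0.7 -0.7  0.4] w 0.0004
```

```bash
python3 -m creep '{"hand":[1,1,1],"slide":[[0,0,-0.0005],[0,0,-0.001],[0,0,-0.001]],"spin":[0,0,0]}'; python3 -c "
from h import *;st()"
```

```text
time_s: 26.55
ee_pos: [0.4678, 0.1253, 0.1619]
eef_rot: [-0.144, 1.57, -1.884]
force: [0.2, -3.7, 1.5]
grip_width: 0.0006
t 26.55 board x,y,z mm [  0.2 -67.4 161.9] F x,y,z [ 0.8 -3.6  1.5] w 0.0006
```

```bash
python3 -m creep '{"hand":[1,1,1],"slide":[[0,0,-0.0005],[0,0,-0.001],[0,0,-0.001]],"spin":[0,0,0]}'; python3 -c "
from h import *;st()"
```

```text
time_s: 26.8
ee_pos: [0.4679, 0.1261, 0.1618]
eef_rot: [-0.427, 1.57, -2.167]
force: [-0.2, -6.7, 0.3]
grip_width: 0.0007
t 26.8 board x,y,z mm [  0.2 -66.6 161.8] F x,y,z [ 0.9 -6.6  0.3] w 0.0007
```

```bash
python3 -m creep '{"hand":[1,1,1],"slide":[[0,0,-0.0005],[0,0,-0.001],[0,0,-0.001]],"spin":[0,0,0]}'; python3 -c "
from h import *;st()"
```

```text
time_s: 27.05
ee_pos: [0.4679, 0.127, 0.1615]
eef_rot: [-0.611, 1.569, -2.351]
force: [-0.7, -5.7, -0.1]
grip_width: 0.0007
t 27.05 board x,y,z mm [  0.1 -65.7 161.5] F x,y,z [ 0.3 -5.7 -0.1] w 0.0007
```

```bash
python3 -m creep '{"hand":[1,1,1],"slide":[[0,0,-0.0005],[0,0,-0.001],[0,0,-0.001]],"spin":[0,0,0]}'; python3 -c "
from h import *;st()"
```

```text
time_s: 27.3
ee_pos: [0.468, 0.1278, 0.1613]
eef_rot: [-0.599, 1.569, -2.339]
force: [-0.8, -8.1, -4.0]
grip_width: 0.0006
t 27.3 board x,y,z mm [ -0.  -65.  161.3] F x,y,z [ 0.6 -8.1 -4. ] w 0.0006
```

```bash
python3 -m creep '{"hand":[1,1,1],"slide":[[0,0,-0.0004],[0,0,-0.0008],[0,0,-0.0008]],"spin":[0,0,0]}'; python3 -c "
from h import *;st()"
```

```text
time_s: 27.55
ee_pos: [0.468, 0.1283, 0.1612]
eef_rot: [-0.579, 1.568, -2.32]
force: [0.5, -10.0, -4.4]
grip_width: 0.0005
t 27.55 board x,y,z mm [ -0.1 -64.4 161.2] F x,y,z [ 2.2 -9.8 -4.4] w 0.0005
```

```bash
python3 -m creep '{"hand":[1,1,1],"slide":[[0,0,-0.0004],[0,0,-0.0008],[0,0,-0.0008]],"spin":[0,0,0]}'; python3 -c "
from h import *;st()"
```

```text
time_s: 27.8
ee_pos: [0.4681, 0.1291, 0.1611]
eef_rot: [-0.646, 1.568, -2.386]
force: [-0.5, -9.5, -5.2]
grip_width: 0.0004
t 27.8 board x,y,z mm [ -0.1 -63.6 161.1] F x,y,z [ 1.1 -9.5 -5.2] w 0.0004
```

```bash
python3 -m creep '{"hand":[1,1,1],"slide":[[0,0,-0.0004],[0,0,-0.0008],[0,0,-0.0008]],"spin":[0,0,0]}'; python3 -c "
from h import *;st()"
```

```text
time_s: 28.05
ee_pos: [0.4682, 0.1299, 0.1611]
eef_rot: [-0.657, 1.568, -2.397]
force: [-0.4, -10.0, -5.2]
grip_width: 0.0006
t 28.05 board x,y,z mm [ -0.2 -62.9 161.1] F x,y,z [ 1.3 -9.9 -5.2] w 0.0006
```

```bash
python3 -m creep '{"hand":[1,1,1],"slide":[[0,0,-0.0004],[0,0,-0.0008],[0,0,-0.0008]],"spin":[0,0,0]}'; python3 -c "
from h import *;st()"
```

```text
time_s: 28.3
ee_pos: [0.4682, 0.1306, 0.161]
eef_rot: [-0.65, 1.567, -2.39]
force: [-0.5, -11.3, -3.9]
grip_width: 0.0005
t 28.3 board x,y,z mm [ -0.2 -62.2 161. ] F x,y,z [  1.4 -11.3  -3.9] w 0.0005
```

```bash
python3 -m creep '{"hand":[1,1,1],"slide":[[0,0,-0.0004],[0,0,-0.0008],[0,0,-0.0008]],"spin":[0,0,0]}'; python3 -c "
from h import *;st()"
```

```text
time_s: 28.55
ee_pos: [0.4685, 0.1319, 0.1613]
eef_rot: [-0.857, 1.569, -2.597]
force: [-1.1, -7.6, -3.1]
grip_width: 0.0003
t 28.55 board x,y,z mm [ -0.2 -60.8 161.3] F x,y,z [ 0.2 -7.7 -3.1] w 0.0003
```

```bash
python3 -m creep '{"hand":[1,1,1],"slide":[[0,0,-0.0004],[0,0,-0.0008],[0,0,-0.0008]],"spin":[0,0,0]}'; python3 -c "
from h import *;st()"
```

```text
time_s: 28.8
ee_pos: [0.4686, 0.1323, 0.1612]
eef_rot: [-0.655, 1.568, -2.395]
force: [-2.0, -10.9, -2.3]
grip_width: 0.0004
t 28.8 board x,y,z mm [ -0.2 -60.4 161.2] F x,y,z [ -0.1 -11.1  -2.3] w 0.0004
```

```bash
python3 -m creep '{"hand":[1,1,1],"slide":[[0,0,-0.0004],[0,0,-0.0006],[0,0,-0.0006]],"spin":[0,0,0]}'; python3 -c "
from h import *;st()"
```

```text
time_s: 29.05
ee_pos: [0.4686, 0.1325, 0.1612]
eef_rot: [-0.563, 1.567, -2.304]
force: [-2.2, -12.5, -2.8]
grip_width: 0.0009
t 29.05 board x,y,z mm [ -0.2 -60.2 161.2] F x,y,z [ -0.  -12.7  -2.8] w 0.0009
```

```bash
python3 -m creep '{"hand":[1,1,1,1,1,1,1,1,1,1,1],"slide":[[0,0,0.006],[0,0,0.011],[-0.03,0,0.011],[-0.042,0,0.0],[-0.042,0,-0.03],[-0.042,0,-0.07],[-0.042,0,-0.11],[-0.042,0,-0.135],[-0.03,0,-0.14],[-0.008,0,-0.14],[-0.001,0,-0.14]],"spin":[0,0,0,0,0,0,0,0,0,0,0]}'
python3 -m creep '{"hand":[1,1],"slide":[[0,0,0.002],[0,0,0.004]],"spin":[0,0]}'
python3 - <<'E'
from h import *
st()
s=ctrl.camera('side')[:,:,::-1];cv2.imwrite('pics/s12.png',cv2.resize(s[70:230,210:350],None,fx=3.6,fy=3.6,interpolation=cv2.INTER_CUBIC))
E
```

```text
time_s: 29.97
ee_pos: [0.4918, 0.2714, 0.1599]
eef_rot: [-1.07, 1.567, -2.809]
force: [0.1, -0.1, -0.7]
grip_width: 0.0002
time_s: 30.13
ee_pos: [0.4922, 0.2671, 0.1632]
eef_rot: [-1.446, 1.571, 3.096]
force: [-0.2, -0.8, -0.4]
grip_width: 0.0004
t 30.1333 board x,y,z mm [  0.3  76.5 163.2] F x,y,z [-0.1 -0.8 -0.4] w 0.0004
```

View pics/s12.png

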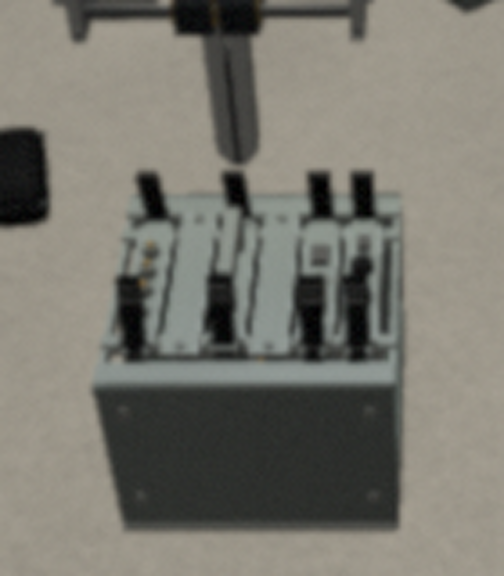

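The board's levers now line up with those of the seated neighbours. Now feel for the left stop.

```bash
python3 -m creep '{"hand":[1,1,1,1,1],"slide":[[0,0,0.002],[0,0,0.004],[0,0,0.006],[0,0,0.008],[0,0,0.008]],"spin":[0,0,0,0,0]}'; python3 -c "
from h import *;st()"
```

```text
time_s: 30.6
ee_pos: [0.4909, 0.2595, 0.1632]
eef_rot: [2.13, 1.57, 0.39]
force: [-0.1, 0.3, 0.2]
grip_width: 0.0003
t 30.6 board x,y,z mm [  0.2  68.8 163.2] F x,y,z [-0.1  0.3  0.2] w 0.0003
```

```bash
python3 -m creep '{"hand":[1,1,1],"slide":[[0,0,0.001],[0,0,0.0015],[0,0,0.0015]],"spin":[0,0,0]}'; python3 -c "
from h import *;st()"
```

```text
time_s: 30.85
ee_pos: [0.4906, 0.2584, 0.163]
eef_rot: [-1.275, 1.571, -3.015]
force: [-0.5, -0.7, -0.7]
grip_width: 0.0007
t 30.85 board x,y,z mm [  0.1  67.6 163. ] F x,y,z [-0.4 -0.8 -0.7] w 0.0007
```

```bash
python3 -m creep '{"hand":[1,1,1],"slide":[[0,0,0.001],[0,0,0.0015],[0,0,0.0015]],"spin":[0,0,0]}'; python3 -c "
from h import *;st()"
```

```text
time_s: 31.1
ee_pos: [0.4903, 0.2569, 0.1629]
eef_rot: [-1.331, 1.571, -3.072]
force: [0.2, -0.0, 0.0]
grip_width: 0.0006
t 31.1 board x,y,z mm [  0.1  66.1 162.9] F x,y,z [0.2 0.  0. ] w 0.0006
```

```bash
python3 -m creep '{"hand":[1,1,1],"slide":[[0,0,0.0005],[0,0,0.001],[0,0,0.001]],"spin":[0,0,0]}'; python3 -c "
from h import *;st()"
```

```text
time_s: 31.35
ee_pos: [0.4901, 0.2559, 0.1629]
eef_rot: [-1.276, 1.571, -3.017]
force: [0.2, -1.3, -1.1]
grip_width: 0.0002
t 31.35 board x,y,z mm [  0.1  65.1 162.9] F x,y,z [ 0.4 -1.2 -1.1] w 0.0002
```

```bash
python3 -m creep '{"hand":[1,1,1],"slide":[[0,0,0.0007],[0,0,0.0014],[0,0,0.0014]],"spin":[0,0,0]}'; python3 -c "
from h import *;st()"
```

```text
time_s: 31.6
ee_pos: [0.4899, 0.2545, 0.1629]
eef_rot: [-0.64, 1.571, -2.381]
force: [-0.2, 0.3, 0.3]
grip_width: 0.0003
t 31.6 board x,y,z mm [  0.1  63.6 162.9] F x,y,z [-0.2  0.3  0.3] w 0.0003
```

```bash
python3 -m creep '{"hand":[1,1,1],"slide":[[0,0,0.0005],[0,0,0.001],[0,0,0.001]],"spin":[0,0,0]}'; python3 -c "
from h import *;st()"
```

```text
time_s: 31.85
ee_pos: [0.4898, 0.2536, 0.163]
eef_rot: [2.945, 1.571, 1.205]
force: [0.5, 1.0, 0.5]
grip_width: 0.0004
t 31.85 board x,y,z mm [  0.1  62.7 163. ] F x,y,z [0.3 1.1 0.5] w 0.0004
```

```bash
python3 -m creep '{"hand":[1,1,1],"slide":[[0,0,0.0005],[0,0,0.001],[0,0,0.001]],"spin":[0,0,0]}'; python3 -c "
from h import *;st()"
```

```text
time_s: 32.1
ee_pos: [0.4896, 0.2529, 0.163]
eef_rot: [2.922, 1.57, 1.182]
force: [0.8, 4.5, -0.4]
grip_width: 0.0008
t 32.1 board x,y,z mm [  0.1  62.  163. ] F x,y,z [ 0.   4.5 -0.4] w 0.0008
```

```bash
python3 -m creep '{"hand":[1,1,1],"slide":[[0,0,0.0005],[0,0,0.001],[0,0,0.001]],"spin":[0,0,0]}'; python3 -c "
from h import *;st()"
```

```text
time_s: 32.35
ee_pos: [0.4895, 0.2524, 0.163]
eef_rot: [2.967, 1.569, 1.227]
force: [1.2, 7.9, -1.4]
grip_width: 0.0004
t 32.35 board x,y,z mm [  0.1  61.5 163. ] F x,y,z [-0.2  8.  -1.4] w 0.0004
```

```bash
python3 -m creep '{"hand":[1,1,1],"slide":[[0,0,0.0004],[0,0,0.0008],[0,0,0.0008]],"spin":[0,0,0]}'; python3 -c "
from h import *;st()"
```

```text
time_s: 32.6
ee_pos: [0.4894, 0.252, 0.163]
eef_rot: [2.97, 1.568, 1.23]
force: [2.5, 11.4, -3.2]
grip_width: 0.0007
t 32.6 board x,y,z mm [  0.1  61.1 163. ] F x,y,z [ 0.6 11.6 -3.2] w 0.0007
```

```bash
python3 -m creep '{"hand":[1,1,1],"slide":[[0,0,0.0003],[0,0,0.0006],[0,0,0.0006]],"spin":[0,0,0]}'; python3 -c "
from h import *;st()"
```

```text
time_s: 32.85
ee_pos: [0.4893, 0.2517, 0.1631]
eef_rot: [2.95, 1.568, 1.21]
force: [2.9, 13.5, -3.2]
grip_width: 0.0008
t 32.85 board x,y,z mm [  0.   60.8 163.1] F x,y,z [ 0.6 13.8 -3.2] w 0.0008
```

```bash
python3 -m creep '{"hand":[1,1,1],"slide":[[0,0,0.0002],[0,0,0.0004],[0,0,0.0004]],"spin":[0,0,0]}'; python3 -c "
from h import *;st()"
```

```text
time_s: 33.1
ee_pos: [0.4893, 0.2516, 0.1631]
eef_rot: [2.954, 1.567, 1.214]
force: [2.9, 15.2, -4.0]
grip_width: 0.0005
t 33.1 board x,y,z mm [  0.   60.7 163.1] F x,y,z [ 0.3 15.5 -4. ] w 0.0005
```

Left feels solid at 15 N. Recheck right.

```bash
python3 -m creep '{"hand":[1,1,1,1,1,1,1,1,1,1,1],"slide":[[0,0,-0.006],[0,0,-0.011],[-0.03,0,-0.011],[-0.042,0,0.0],[-0.042,0,0.03],[-0.042,0,0.07],[-0.042,0,0.105],[-0.042,0,0.13],[-0.03,0,0.134],[-0.008,0,0.134],[0.0,0,0.134]],"spin":[0,0,0,0,0,0,0,0,0,0,0]}'
python3 -m creep '{"hand":[1,1,1],"slide":[[0,0,0.001],[0,0,0.003],[0,0,0.004]],"spin":[0,0,0]}'
python3 -c "
from h import *;st()"
```

```text
time_s: 34.02
ee_pos: [0.4657, 0.1164, 0.1613]
eef_rot: [-0.965, 1.569, -2.706]
force: [-0.4, 0.1, -0.9]
grip_width: 0.0004
time_s: 34.27
ee_pos: [0.4662, 0.1138, 0.1639]
eef_rot: [1.784, 1.57, 0.044]
force: [0.3, -0.3, 0.2]
grip_width: 0.0006
t 34.2667 board x,y,z mm [  0.6 -79.1 163.9] F x,y,z [ 0.3 -0.3  0.2] w 0.0006
```

```bash
python3 -m creep '{"hand":[1,1,1,1,1,1,1],"slide":[[0.001,0,-0.002],[0.001,0,-0.004],[0.001,0,-0.006],[0.001,0,-0.009],[0.001,0,-0.012],[0.001,0,-0.014],[0.001,0,-0.0145]],"spin":[0,0,0,0,0,0,0]}'; python3 -c "
from h import *;st()"
```

```text
time_s: 34.85
ee_pos: [0.4683, 0.1286, 0.1619]
eef_rot: [-1.901, 1.571, 2.643]
force: [-0.2, 0.4, -0.4]
grip_width: 0.0006
t 34.85 board x,y,z mm [  0.2 -64.1 161.9] F x,y,z [-0.2  0.3 -0.4] w 0.0006
```

```bash
python3 -m creep '{"hand":[1,1,1],"slide":[[0,0,-0.0007],[0,0,-0.0014],[0,0,-0.0014]],"spin":[0,0,0]}'; python3 -c "
from h import *;st()"
```

```text
time_s: 35.1
ee_pos: [0.4685, 0.1295, 0.1619]
eef_rot: [-1.004, 1.571, -2.744]
force: [-0.6, 0.4, -0.0]
grip_width: 0.0004
t 35.1 board x,y,z mm [  0.2 -63.1 161.9] F x,y,z [-0.6  0.3 -0. ] w 0.0004
```

```bash
python3 -m creep '{"hand":[1,1,1],"slide":[[0,0,-0.0005],[0,0,-0.001],[0,0,-0.001]],"spin":[0,0,0]}'; python3 -c "
from h import *;st()"
```

```text
time_s: 35.35
ee_pos: [0.4687, 0.1305, 0.162]
eef_rot: [1.799, 1.571, 0.059]
force: [0.5, -0.9, 0.2]
grip_width: 0.0003
t 35.35 board x,y,z mm [  0.3 -62.2 162. ] F x,y,z [ 0.6 -0.8  0.2] w 0.0003
```

```bash
python3 -m creep '{"hand":[1,1,1],"slide":[[0,0,-0.0005],[0,0,-0.001],[0,0,-0.001]],"spin":[0,0,0]}'; python3 -c "
from h import *;st()"
```

```text
time_s: 35.6
ee_pos: [0.4688, 0.1314, 0.1619]
eef_rot: [-0.144, 1.57, -1.885]
force: [-0.0, -2.5, -0.4]
grip_width: 0.0008
t 35.6 board x,y,z mm [  0.2 -61.3 161.9] F x,y,z [ 0.4 -2.4 -0.4] w 0.0008
```

```bash
python3 -m creep '{"hand":[1,1,1],"slide":[[0,0,-0.0005],[0,0,-0.001],[0,0,-0.001]],"spin":[0,0,0]}'; python3 -c "
from h import *;st()"
```

```text
time_s: 35.85
ee_pos: [0.4689, 0.132, 0.1618]
eef_rot: [-0.259, 1.57, -1.999]
force: [-1.7, -5.9, 0.3]
grip_width: 0.0006
t 35.85 board x,y,z mm [  0.2 -60.7 161.8] F x,y,z [-0.7 -6.1  0.3] w 0.0006
```

```bash
python3 -m creep '{"hand":[1,1,1],"slide":[[0,0,-0.0005],[0,0,-0.001],[0,0,-0.001]],"spin":[0,0,0]}'; python3 -c "
from h import *;st()"
```

```text
time_s: 36.1
ee_pos: [0.469, 0.1324, 0.1618]
eef_rot: [-0.217, 1.568, -1.957]
force: [-1.7, -10.6, 1.9]
grip_width: 0.0004
t 36.1 board x,y,z mm [  0.2 -60.2 161.8] F x,y,z [  0.1 -10.8   1.9] w 0.0004
```

```bash
python3 -m creep '{"hand":[1,1,1],"slide":[[0,0,-0.0004],[0,0,-0.0008],[0,0,-0.0008]],"spin":[0,0,0]}'; python3 -c "
from h import *;st()"
```

```text
time_s: 36.35
ee_pos: [0.4691, 0.1327, 0.1617]
eef_rot: [-0.204, 1.567, -1.944]
force: [-3.4, -14.0, 1.1]
grip_width: 0.0002
t 36.35 board x,y,z mm [  0.2 -59.9 161.7] F x,y,z [ -1.  -14.4   1.1] w 0.0002
```

```bash
python3 -m creep '{"hand":[1,1,1,1,1,1,1,1,1,1],"slide":[[0,0,0.006],[0,0,0.01],[-0.03,0,0.01],[-0.06,0,0.0],[-0.09,0,-0.01],[-0.1,0,-0.01],[-0.1,0,-0.01],[-0.1,0,-0.01],[-0.1,0,-0.01],[-0.1,0,-0.01]],"spin":[0,0,0,0,0,0,0,0,0,0]}'
python3 - <<'E'
from h import *
st()
np.savez('w13.npz',**ctrl.calibration('wrist'));t=ctrl.camera('wrist')[:,:,::-1]
cv2.imwrite('pics/w13.png',t)
cv2.imwrite('pics/w13z.png',cv2.resize(t[40:300,200:460],None,fx=2.3,fy=2.3,interpolation=cv2.INTER_CUBIC))
s=ctrl.camera('side')[:,:,::-1];cv2.imwrite('pics/s13.png',cv2.resize(s[90:200,220:340],None,fx=5,fy=5,interpolation=cv2.INTER_CUBIC))
E
```

```text
time_s: 37.18
ee_pos: [0.4706, 0.1437, 0.2604]
eef_rot: [-1.209, 1.568, -2.95]
force: [0.8, -0.1, -0.2]
grip_width: 0.0006
t 37.1833 board x,y,z mm [ -0.2 -48.8 260.4] F x,y,z [ 0.8  0.  -0.2] w 0.0006
```

View pics/w13z.png

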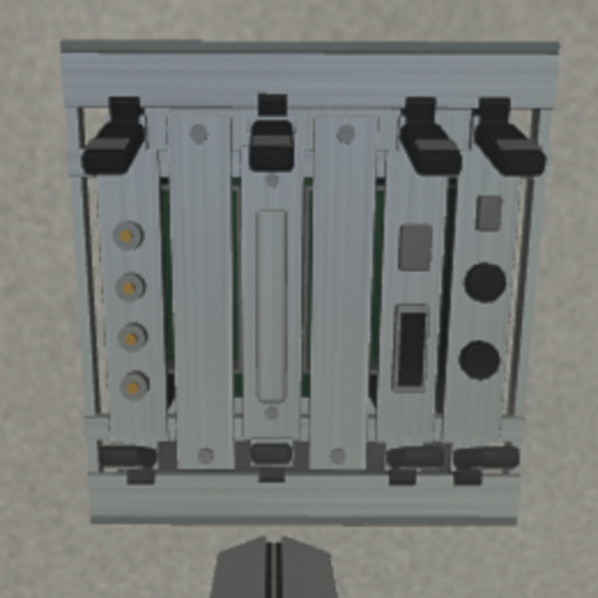

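View pics/s13.png

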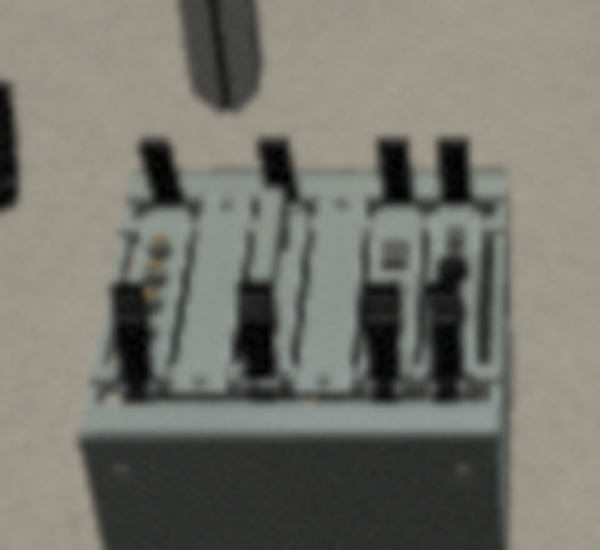

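Both levers look like their seated neighbours (left tip row 170 against 172; right 463 against 465). Recheck left for creep.

```bash
python3 -m creep '{"hand":[1,1,1,1,1,1,1,1,1,1],"slide":[[0,0,-0.03],[0,0,-0.06],[0,0,-0.095],[0,0,-0.119],[0.03,0,-0.119],[0.06,0,-0.119],[0.085,0,-0.119],[0.097,0,-0.119],[0.097,0,-0.119],[0.097,0,-0.117]],"spin":[0,0,0,0,0,0,0,0,0,0]}'
python3 -c "
from h import *;st()"
```

```text
time_s: 38.12
ee_pos: [0.4906, 0.2594, 0.1647]
eef_rot: [-1.084, 1.57, -2.824]
force: [-0.9, 0.5, 0.5]
grip_width: 0.0005
t 38.1167 board x,y,z mm [  0.   68.6 164.7] F x,y,z [-0.9  0.4  0.5] w 0.0005
```

```bash
python3 -m creep '{"hand":[1,1,1,1],"slide":[[0,0,0.001],[0,0,0.002],[0,0,0.003],[0,0,0.003]],"spin":[0,0,0,0]}'; python3 -c "
from h import *;st()"
```

```text
time_s: 38.45
ee_pos: [0.4904, 0.2564, 0.1657]
eef_rot: [2.14, 1.57, 0.4]
force: [0.0, -0.9, 0.5]
grip_width: 0.0002
t 38.45 board x,y,z mm [  0.3  65.6 165.7] F x,y,z [ 0.2 -0.9  0.5] w 0.0002
```

```bash
python3 -m creep '{"hand":[1,1,1,1],"slide":[[0.0025,0,0.001],[0.0025,0,0.002],[0.0025,0,0.003],[0.0025,0,0.003]],"spin":[0,0,0,0]}'; python3 -c "
from h import *;st()"
```

```text
time_s: 38.78
ee_pos: [0.4897, 0.2535, 0.1624]
eef_rot: [-2.89, 1.571, 1.653]
force: [-0.2, 0.1, -0.6]
grip_width: 0.0004
t 38.7833 board x,y,z mm [  0.1  62.6 162.4] F x,y,z [-0.2  0.1 -0.6] w 0.0004
```

```bash
python3 -m creep '{"hand":[1,1,1],"slide":[[0,0,0.0005],[0,0,0.001],[0,0,0.001]],"spin":[0,0,0]}'; python3 -c "
from h import *;st()"
```

```text
time_s: 39.03
ee_pos: [0.4896, 0.2529, 0.1625]
eef_rot: [2.996, 1.57, 1.256]
force: [0.1, 4.9, -1.8]
grip_width: 0.0006
t 39.0333 board x,y,z mm [  0.1  62.  162.5] F x,y,z [-0.7  4.8 -1.8] w 0.0006
```

```bash
python3 -m creep '{"hand":[1,1,1],"slide":[[0,0,0.0005],[0,0,0.001],[0,0,0.001]],"spin":[0,0,0]}'; python3 -c "
from h import *;st()"
```

```text
time_s: 39.28
ee_pos: [0.4895, 0.2524, 0.1625]
eef_rot: [2.961, 1.569, 1.221]
force: [2.2, 8.9, -3.6]
grip_width: 0.0005
t 39.2833 board x,y,z mm [  0.1  61.5 162.5] F x,y,z [ 0.7  9.1 -3.6] w 0.0005
```

```bash
python3 -m creep '{"hand":[1,1,1],"slide":[[0,0,0.0005],[0,0,0.001],[0,0,0.001]],"spin":[0,0,0]}'; python3 -c "
from h import *;st()"
```

```text
time_s: 39.53
ee_pos: [0.4894, 0.252, 0.1626]
eef_rot: [2.941, 1.568, 1.201]
force: [2.1, 13.1, -3.9]
grip_width: -0.0
t 39.5333 board x,y,z mm [  0.1  61.1 162.6] F x,y,z [-0.1 13.3 -3.9] w -0.0
```

Same stop (61.1 mm at 13 N) as before: no creep. Retract and compare closely with the seated neighbours, and touch the handle top for height.

```bash
python3 -m creep '{"hand":[1,1,1,1,1,1,1,1,1,1],"slide":[[0,0,-0.006],[0,0,-0.01],[-0.025,0,-0.01],[-0.045,0,0],[-0.045,0,0.03],[-0.045,0,0.065],[-0.045,0,0.095],[-0.045,0,0.1],[-0.045,0,0.1],[-0.045,0,0.1]],"spin":[0,0,0,0,0,0,0,0,0,0]}'
python3 - <<'E'
from h import *
st()
np.savez('w14.npz',**ctrl.calibration('wrist'));t=ctrl.camera('wrist')[:,:,::-1]
cv2.imwrite('pics/w14.png',t)
cv2.imwrite('pics/w14z.png',cv2.resize(t[90:240,170:510],None,fx=2.35,fy=2.35,interpolation=cv2.INTER_CUBIC))
E
```

```text
time_s: 40.37
ee_pos: [0.4726, 0.1522, 0.2076]
eef_rot: [1.65, 1.571, -0.09]
force: [-0.4, 0.7, 0.8]
grip_width: 0.0003
t 40.3667 board x,y,z mm [  0.4 -40.1 207.6] F x,y,z [-0.5  0.6  0.8] w 0.0003
```

View pics/w14z.png

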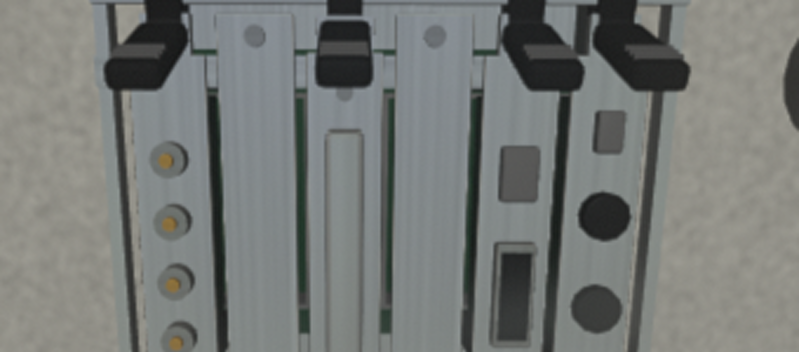

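```bash
python3 -m creep '{"hand":[1,1,1,1,1,1,1,1],"slide":[[0,0,-0.02],[0,0,-0.04],[0.012,0,-0.04],[0.025,0,-0.04],[0.035,0,-0.04],[0.042,0,-0.04],[0.044,0,-0.04],[0.044,0,-0.04]],"spin":[0,0,0,0,0,0,0,0]}'; python3 -c "
from h import *;st()"
```

```text
time_s: 41.08
ee_pos: [0.479, 0.1915, 0.1631]
eef_rot: [-1.073, 1.57, -2.813]
force: [-1.3, -0.1, -0.3]
grip_width: 0.0001
t 41.0833 board x,y,z mm [  0.1  -0.2 163.1] F x,y,z [-1.3 -0.3 -0.3] w 0.0001
```

```bash
python3 -m creep '{"hand":[1,1,1],"slide":[[0.0005,0,0],[0.001,0,0],[0.001,0,0]],"spin":[0,0,0]}'; python3 -c "
from h import *;st()"
```

```text
time_s: 41.33
ee_pos: [0.4793, 0.1914, 0.1629]
eef_rot: [2.037, 1.57, 0.296]
force: [-0.0, -0.1, 0.4]
grip_width: 0.0005
t 41.3333 board x,y,z mm [  0.4  -0.3 162.9] F x,y,z [-0.  -0.1  0.4] w 0.0005
```

```bash
python3 -m creep '{"hand":[1,1,1],"slide":[[0.0005,0,0],[0.001,0,0],[0.001,0,0]],"spin":[0,0,0]}'; python3 -c "
from h import *;st()"
```

```text
time_s: 41.58
ee_pos: [0.4791, 0.1914, 0.1615]
eef_rot: [2.029, 1.571, 0.289]
force: [-0.4, 0.3, -1.2]
grip_width: 0.0002
t 41.5833 board x,y,z mm [  0.2  -0.4 161.5] F x,y,z [-0.5  0.2 -1.2] w 0.0002
```

```bash
python3 -m creep '{"hand":[1,1,1],"slide":[[0.0005,0,0],[0.001,0,0],[0.001,0,0]],"spin":[0,0,0]}'; python3 -c "
from h import *;st()"
```

```text
time_s: 41.83
ee_pos: [0.4791, 0.1914, 0.1604]
eef_rot: [-1.174, 1.571, -2.914]
force: [-0.2, -0.5, -0.8]
grip_width: 0.0005
t 41.8333 board x,y,z mm [  0.2  -0.4 160.4] F x,y,z [-0.1 -0.5 -0.8] w 0.0005
```

```bash
python3 -m creep '{"hand":[1,1,1],"slide":[[0.0005,0,0],[0.001,0,0],[0.001,0,0]],"spin":[0,0,0]}'; python3 -c "
from h import *;st()"
```

```text
time_s: 42.08
ee_pos: [0.4793, 0.1915, 0.1601]
eef_rot: [2.063, 1.57, 0.323]
force: [-2.4, -1.0, 8.8]
grip_width: 0.0008
t 42.0833 board x,y,z mm [  0.4  -0.3 160.1] F x,y,z [-2.2 -1.4  8.8] w 0.0008
```

Contact at fingertip z = 0.152 m, exactly the fully-home height. Retract clear and take a last look.

```bash
python3 -m creep '{"hand":[1,1,1,1,1,1,1,1],"slide":[[-0.02,0,0],[-0.05,0,0.01],[-0.08,0,0.03],[-0.1,0,0.05],[-0.1,0,0.05],[-0.1,0,0.05],[-0.1,0,0.05],[-0.1,0,0.05]],"spin":[0,0,0,0,0,0,0,0]}'
python3 - <<'E'
from h import *
st()
t=ctrl.camera('wrist')[:,:,::-1]
cv2.imwrite('pics/w15.png',cv2.resize(t[40:300,200:460],None,fx=2.3,fy=2.3,interpolation=cv2.INTER_CUBIC))
cv2.imwrite('pics/t15.png',ctrl.camera('top')[:,:,::-1])
E
```

```text
time_s: 42.75
ee_pos: [0.4704, 0.1426, 0.2582]
eef_rot: [-1.218, 1.569, -2.958]
force: [0.2, 0.0, 0.0]
grip_width: 0.0005
t 42.75 board x,y,z mm [ -0.1 -50.  258.2] F x,y,z [0.2 0.1 0. ] w 0.0005
```

View pics/w15.png

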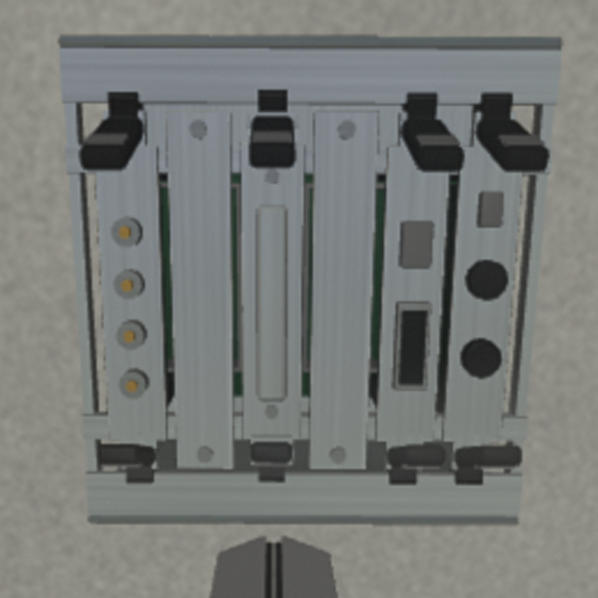

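View pics/t15.png

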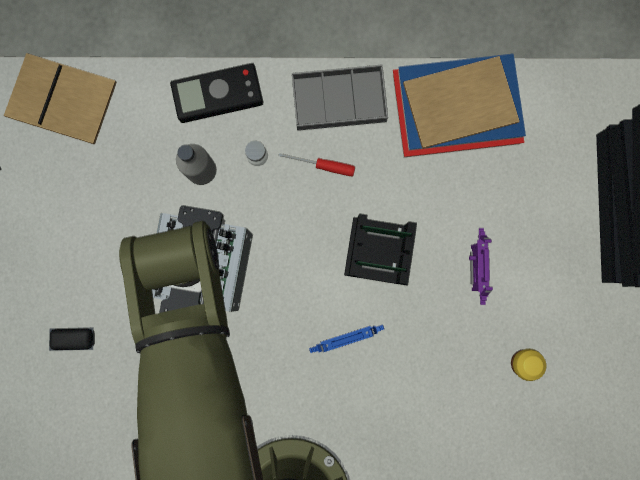

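The board is seated, both levers (272,140) and (272,452) match their neighbours, and the bottle, jar and screwdriver are unmoved at (195,165), (256,153) and (318,163). Handing in.

```bash
python3 -c "
from station import ctrl
print(ctrl.hand_in())"
```

```text
the job is handed in; nothing more can be done
None
```

The board is out of the rack, seated fully home in the open slot, and both levers are all the way in. I handed the job in at about 43 s.

**What I did:** I gripped the handle at 45 N and lowered the board with the levers out until it rested about 8 mm above home. Then I pushed the levers in alternately with closed fingers (left, right, left, right), feeling for each stop.

**Last checks:**
- **Lever stops:** Both levers felt solid at 13–15 N. The largest push I read was about 16 N, but force was only read at the end of each short move, so brief peaks in between were not seen.
- **Creep:** I went back to the left lever after the right. It stopped at the same place as before, 61.1 mm at 13 N.
- **Board height:** Touching the handle's top gave contact at z = 0.152 m, which is the fully-home height.
- **Other items:** The last top view shows the bottle, jar, screwdriver and both coloured look-alike boards where they started.

**Small disagreements:**
- **Lever tips:** In the last close-ups the left lever's tip sat about 0.6 mm less far in than its neighbours, and the right slightly further in. That fits the board sitting about 0.8 mm toward +y within its play.
- **First contact:** Each lever made light contact 1.3–1.5 mm before its firm stop. I took this as elastic give, because it repeated at the same place.

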